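Gauge the primer on figure plinth plates

ROBOT

A 7-joint arm with a two-finger parallel gripper is mounted at the origin on the work surface. World frame = base frame: x ahead of the robot, y to its left, z up, the work surface at z = 0. Lengths are in m, angles in rad, forces in N, time in s.
With the tool pointing down it reaches from about 0.425 to 0.925 m from the base axis. Payload 6.8 kg.
Tool frame: the origin (TCP) lies between the finger pads; the fingertips stand r.tcp_to_tips ahead of it and the grasp point (between the pads) is the TCP (r.tcp_to_tips is the distance from the TCP to the fingertips, in m); z points along the fingers, y is the line along which they close (so a half turn about z gives the same grasp; the last joint's range is limited). The gripper opens to 85 mm and grips with 20 to 120 N. Pads are 22 mm wide; open, the fingers measure 114 mm over their backs; the gripper's body (76 mm by 85 mm) begins 54 mm behind the grasp point. The pads swing forward as they close: fully open they stand 13 mm farther back than shut.
Start: joints at [1.203, 0.477, 0.022, 1.555, -0.011, 1.109, -0.083], TCP at [0.173, -0.652, 0.25] pointing down, gripper open.
Joint ranges: [-2.96, 2.96], [-0.34, 2.1], [-1.41, 1.46], [0.24, 2.44], [-1.37, 4.51], [0.17, 1.92], [-2.96, 2.96]. Speed limits (rad/s): [2.39, 2.39, 3.14, 3.14, 3.14, 3.14, 3.14].

INTERFACE

Orientations are given as a rotation vector (axis times angle).
In Python, from bench import r gives the robot as it stands.
- The arm moves only by the tool servo_tool, never from a script. Its argument "commands" is a list of rows, each a list of 2 entries, a list of its own where there are three numbers: the shift along the tool's x, y, z normalised to -1 to 1, where 1 is 250 mm, then the turn, a rotation vector about the tool's x, y, z normalised to -1 to 1, where 1 is 90 degrees. In form: [[[dx, dy, dz], [ax, ay, az]], ...]. A call has 1 to 20 rows; each row is the pose to reach, as a shift and turn from the pose commanded when the call began, along the tool's axes at that moment; what a row does not reach only later rows make up. A row lasts 1/10 s, in which the tool goes at most 50 mm and 8.59 degrees, less where a joint would pass 70% of its speed; a pose out of reach is approached as far as the arm can. A call with a number of a shift or a turn outside -1 to 1 is refused whole. A call with a gripper value outside its range is refused whole. "claw" is the closure, from 0 (fully open) to 1 (shut), set as the call begins (left out, the last holds). The fingers move at their own pace and stop on an object; "squeeze" is the grip in N (left out, the last holds). Time passes only in rows, so rows that repeat a pose let the fingers close. It gives the time, the measured TCP pose, the force, the opening and the grip force at its end, in the units of the state.
- r.get_obs(): the state, without advancing time (a new reading comes with each control period).
- r.grab_frame(name): name is "scene" or "top"; returns (picture, depth): 480x640x3 uint8, red, green, blue; 480x640 float32, m along the optical axis (not along the pixel's ray), 0 where there is no reading.
- r.camera_model(name): a dict with "fx", "fy", "cx", "cy" (pixels), "k1" (the pictures are not rectified: a ray, as slopes to the right and down, at radius r is drawn at 1 + k1 r^2 times it, then the intrinsics apply), "extrinsics" (4x4, takes a point from camera to world coordinates). Camera axes: x right, y down, z forward; pixel columns grow to the right and rows downward; lengths in m; the calibration is good to about 2 mm. A picture is of the moment at which its call begins. camera_model takes no time and is no camera call.
- r.hand_in(): hands the job in; it is judged then, once.
Trained networks look in the newest picture that a camera, given by its name, has taken for a name from the list of things; names that differ only in an ending like _2 or _b are one class to them, and where a whole thing is asked for, a point or a joint stands for the part that bears it (a point fixed in the world has none). Each returns a list of dicts, best first, with "confidence" (0 to 1); they miss things now and then, are a little off and sometimes report something else, mostly with a low value. They report only what shows in the picture. A call takes as long as a camera call. They do not tell look-alikes from the thing itself.
- r.boxes_of(camera, target): "uv" ([column, row] in pixels, amid what is visible of it).
- r.mark_of(camera, target): "uv" ([column, row] in pixels: a listed point, or the origin of a listed thing).
The state is a dict: "clock": time; "joints": joint angles; "qvel": joint speeds; "tau": joint torques, N m; "tcp_pos": TCP position; "orientation": TCP orientation; "contact_force": force on the tool from outside, world axes, zero at the start; "moment": the same for the moment, N m; "grip_width": finger opening in m; "gripper_force": force on a finger pad.
Only numpy, scipy, OpenCV 4.12 (cv2) and the standard library are available. Lean on these libraries where they do the work, as an engineer would, in place of code of your own. Each camera call takes 0.05 s, during which the arm holds its last target. There are 200 camera calls.

TASK

Swing the red brace of the folding rest down until it seats, then lay every plinth plate from the stack flat across ledge and brace bar, side by side, dots up, and let go. Then take the orange gauge and, keeping it upright, press its brass tip in on the middle of each dot for about a second: the black plate first if there is one, then grey, then white, on each the red dot, then the yellow. Finally stand the gauge back on its blue mat and pile the plates neatly again, dots up, in any order, in the middle of their cork pad, leaving the brace down and the bottles, glass and figure undisturbed.

Things in the scene. Friction and masses are not known exactly. Their poses are not given: they have to be found in the camera images.
- rest: Fixed folding rest. Plywood base, x -75 to 75, y -130 to 158, z 0 to 8 mm; wooden ledge along y, 24 mm deep, 228 mm long, centred at x = -30 mm, top at z = 55 mm; dark detent post at x = 15, y = 142 to 156, 62 mm high. Origin on the table; x runs from the ledge to the side the brace swings out to, y along the ledge
- rest_top (a point): point of the rest at x = 0, y = 0, 55 mm above the table: mid-way between ledge and swung-down brace bar, at the height where plates' undersides lie; axes as the rest's
- brace (a joint): hinge angle, rad, of the red brace about an axis along the rest's y at its x = -30, z = 49 mm: 0 = upright over the ledge, 1.57 = swung down to +x, level on its stop (bar top level with the ledge, z = 55 mm). Friction holds it anywhere; near the end it must be pushed past a spring detent (a few N at the bar, 1.36 to 1.47), which then holds it home. Seated above 1.5
- brace_bar (a point): middle of the brace's red round crossbar (12 mm thick, 244 mm long along the rest's y), on its centre line, 62 mm from the hinge axis. The bar joins two side arms at y = +-122 mm; its middle can be pinched from above and turns freely in the fingers
- gauge_mat: blue mat 160 x 160 x 4 mm, fixed; the gauge's place. Origin: centre of underside
- gauge: hand-held coating gauge standing upright, 0.17 to 0.3 kg, most of it in the foot: round steel foot 56 mm across, 10 mm high, on it an orange body 34 x 34 mm square up to 60 mm (black lid to 62 mm). Origin: centre of the foot's flat underside; z up through the body, x and y square to its sides. It stands on its foot with the sprung tip pushed in by its own weight
- gauge_tip (a point): end of the brass measuring tip (8 mm thick), in the middle of the foot; lifted, it springs out to 5 mm below the foot's underside
- plunger (a joint): how far the gauge's tip is pushed in, m: 0 = fully out, 0.005 = flush with the foot. Soft spring, 0.25 N to 0.85 N. A reading takes more than 0.0015
- plate_black: loose figure plinth plate primed black, 90 x 46 x 12 mm, about 0.07 kg, lying flat, may be absent. Origin: centre of its underside; x along the 90 mm, z up
- black_red (a point): centre of the red dot (14 mm across) on the upper face of plate_black, at x = -25 mm, z = 12 mm in the plate's frame
- black_yellow (a point): centre of the yellow dot (14 mm across) on the upper face of plate_black, at x = +25 mm, z = 12 mm in the plate's frame
- plate_grey: loose figure plinth plate primed grey, 90 x 46 x 12 mm, about 0.07 kg, lying flat. Origin: centre of its underside; x along the 90 mm, z up
- grey_red (a point): centre of the red dot (14 mm across) on the upper face of plate_grey, at x = -25 mm, z = 12 mm in the plate's frame
- grey_yellow (a point): centre of the yellow dot (14 mm across) on the upper face of plate_grey, at x = +25 mm, z = 12 mm in the plate's frame
- plate_white: loose figure plinth plate primed white, 90 x 46 x 12 mm, about 0.07 kg, lying flat. Origin: centre of its underside; x along the 90 mm, z up. The plates start stacked, white lowest, then grey, then black if there, on a fixed cork pad 4 mm thick
- white_red (a point): centre of the red dot (14 mm across) on the upper face of plate_white, at x = -25 mm, z = 12 mm in the plate's frame
- white_yellow (a point): centre of the yellow dot (14 mm across) on the upper face of plate_white, at x = +25 mm, z = 12 mm in the plate's frame
- dropper_green: bystander: green paint dropper bottle, 26 mm across, 70 mm tall; origin at its underside
- dropper_yellow: bystander: yellow paint dropper bottle, 26 mm across, 70 mm tall; origin at its underside; may be absent
- water_glass: bystander: glass tumbler, 72 mm across, 85 mm tall; origin at its underside
- figure_block: bystander: small grey figure on a 42 mm wooden block, 106 mm tall; origin at its underside
- stack_pad: cork pad 160 x 160 x 4 mm, fixed; the plates start stacked on it and go back there. Origin: centre of underside
Not all that is in view belongs to the job. What is meant by the stack_pad is not pink, and is the larger of those in its own colour.

How it is judged:
By the outcome, as a careful person would: the job done as asked, in the order asked, and still so for the second after the job is handed in, with the robot touching nothing.
Of plate_black, dropper_yellow only 1 to 2 are there at a start; the rules pass over those that are not, and their reading is None.
At some moment in a run one of gauge may be knocked a few centimetres aside while the robot is not near it.
It also fails if it takes over 210 s, if anything falls off the work surface, if the arm or the gripper's body presses on something with over 40 N, if the wrist force passes 120 N, or if a joint passes its speed limit or range.

## Working session

There is one attempt and no reset: what is moved stays moved. The work goes in short steps, Python scripts to look and compute and a tool call to move; the robot and the scene stay as the last step left them, time stands still between calls to the robot, and variables do not carry over. Pictures are saved under pics/ and viewed, at most 14 in all, crops included, and the job is handed in when it is done.

Besides the shell and the picture viewer there is one more tool, called after "Request:" by a JSON object that holds its "method" and its "body". servo_tool: Moves the arm, as the interface text tells. Scaled input: -1 to 1 covers 250 mm each way for a shift and 90 degrees each way for a turn. Its arguments: {"type":"object","properties":{"commands":{"type":"array"},"claw":{"type":"number"},"squeeze":{"type":"number"}},"required":["commands"]}

```bash
mkdir -p pics; cat > h.py <<'E'
from bench import r
import numpy as np, cv2
from scipy.spatial.transform import Rotation as R
def save(cam,name,crop=None,scale=1):
    p,d=r.grab_frame(cam); q=p[...,::-1]
    if crop: q=q[crop[1]:crop[3],crop[0]:crop[2]]
    if scale!=1: q=cv2.resize(q,None,fx=scale,fy=scale)
    cv2.imwrite(f'pics/{name}.png',q); return p,d
def ray(cam,uv):
    m=r.camera_model(cam); K=np.array([[m['fx'],0,m['cx']],[0,m['fy'],m['cy']],[0,0,1.]])
    s=cv2.undistortPoints(np.array([[uv]],float),K,np.array([m['k1'],0,0,0.]))[0,0]
    E=np.array(m['extrinsics']); return E[:3,3],E[:3,:3]@np.array([s[0],s[1],1.])
def atz(cam,uv,z):
    o,v=ray(cam,uv); return o+v*(z-o[2])/v[2]
def atd(cam,uv,d):
    o,v=ray(cam,uv); return o+v*d
def proj(cam,P):
    m=r.camera_model(cam); K=np.array([[m['fx'],0,m['cx']],[0,m['fy'],m['cy']],[0,0,1.]])
    E=np.linalg.inv(np.array(m['extrinsics']))
    P=np.atleast_2d(P)@E[:3,:3].T+E[:3,3]
    return cv2.projectPoints(P,np.zeros(3),np.zeros(3),K,np.array([m['k1'],0,0,0.]))[0][:,0]
def cloud(cam,d):
    v,u=np.mgrid[0:480,0:640]; uv=np.stack([u,v],-1).reshape(-1,1,2).astype(float)
    m=r.camera_model(cam); K=np.array([[m['fx'],0,m['cx']],[0,m['fy'],m['cy']],[0,0,1.]])
    s=cv2.undistortPoints(uv,K,np.array([m['k1'],0,0,0.]))[:,0]
    E=np.array(m['extrinsics']); P=np.c_[s,np.ones(len(s))]*d.reshape(-1,1)
    return (P@E[:3,:3].T+E[:3,3]).reshape(480,640,3)
E
python3 - <<'E'
from h import *
for c in('scene','top'):
    p,d=save(c,c+'0'); m=r.camera_model(c); print(c,np.round(m['extrinsics'],3).tolist(),m['fx'],m['k1'])
    C=cloud(c,d)
    for n in['rest','rest_top','brace_bar','gauge_mat','gauge','plate_black','black_red','black_yellow','plate_grey','plate_white','stack_pad','dropper_green','dropper_yellow','water_glass','figure_block']:
        for o in r.mark_of(c,n)[:2]:
            u=np.array(o['uv']); i=np.clip(u.round().astype(int),0,[639,479]); print(n,u.round(1),round(o['confidence'],2),C[i[1],i[0]].round(3))
print(r.get_obs(),r.tcp_to_tips)
E
```

```text
scene [[0.673, 0.455, -0.584, 1.166], [0.74, -0.428, 0.519, -0.578], [-0.014, -0.781, -0.624, 0.761], [0.0, 0.0, 0.0, 1.0]] 543.0842452119551 -0.10050738338423114
rest [325.4 281.6] 0.81 [ 0.573 -0.031  0.007]
rest_top [322.9 260.6] 0.74 [ 0.549 -0.014  0.04 ]
brace_bar [315.2 238.3] 0.97 [ 0.552 -0.037  0.113]
brace_bar [325.7 282.2] 0.53 [ 0.575 -0.03   0.009]
gauge_mat [406.8 197.1] 0.58 [0.496 0.313 0.018]
gauge [407.5 195.6] 0.74 [0.499 0.312 0.023]
gauge [186.  328.4] 0.4 [ 0.517 -0.318  0.04 ]
plate_black [182.3 324.8] 0.68 [ 0.507 -0.32   0.041]
black_red [170.3 314.7] 0.96 [ 0.471 -0.324  0.042]
black_red [190.4 326.8] 0.44 [ 0.52  -0.312  0.04 ]
black_yellow [190.  326.7] 0.88 [ 0.52  -0.312  0.04 ]
plate_grey [181.8 328.4] 0.57 [ 0.511 -0.323  0.039]
plate_grey [325.6 280.1] 0.25 [ 0.571 -0.026  0.009]
plate_white [185.9 330.8] 0.7 [ 0.523 -0.322  0.04 ]
plate_white [171.1 314.9] 0.35 [ 0.473 -0.323  0.042]
stack_pad [191.6 333.1] 0.72 [ 0.536 -0.317  0.041]
stack_pad [145.8 257.2] 0.61 [ 0.244 -0.26   0.003]
dropper_green [345.1 379. ] 0.63 [ 0.778 -0.176  0.02 ]
dropper_
[... 1460 characters left out ...]
: 1.6, 'joints': array([ 1.20292413,  0.47701421,  0.02243563,  1.55540131, -0.01149046,
        1.10929772, -0.0831165 ]), 'qvel': array([-0.0016985 , -0.0003247 , -0.00014821, -0.00100032,  0.00125784,
       -0.00210361, -0.0002555 ]), 'tau': array([ 9.62490503e-05, -5.96310997e+01,  1.60613146e+00, -2.81537962e+01,
        1.24322003e-02,  1.65291240e-03, -2.56369850e-05]), 'tcp_pos': array([ 0.1733676 , -0.65237367,  0.25029851]), 'orientation': array([ 3.11513251e+00,  4.06800190e-01, -1.52530616e-05]), 'contact_force': array([ 0.58332423,  0.563556  , -0.18166367]), 'moment': array([ 0.02551597, -0.00728385,  0.01065337]), 'gripper_force': 0.0, 'grip_width': 0.08542208820703515} 0.019
```

View pics/scene0.png

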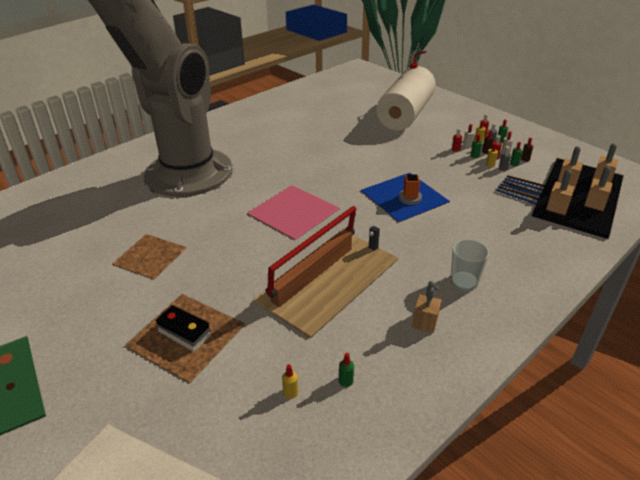

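View pics/top0.png

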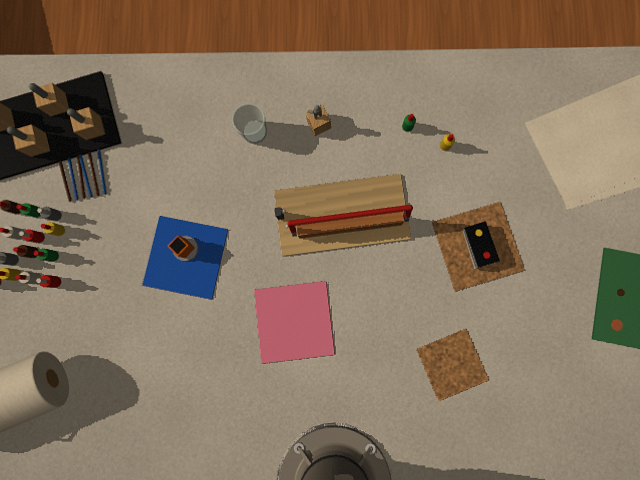

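```bash
cat > loc.py <<'E'
from h import *
def rect(cam,mask,z,minA=60):
    n,l,s,c=cv2.connectedComponentsWithStats(mask.astype(np.uint8)); out=[]
    for i in range(1,n):
        if s[i,4]<minA: continue
        ct=max(cv2.findContours((l==i).astype(np.uint8),0,1)[0],key=len)[:,0].astype(float)
        P=np.array([atz(cam,u,z)[:2] for u in ct]); (cx,cy),(w,h),a=cv2.minAreaRect((P*1000).astype(np.float32))
        if w<h: w,h,a=h,w,a+90
        out.append((s[i,4],round(cx,1),round(cy,1),round(w,1),round(h,1),round((a+90)%180-90,1)))
    return sorted(out,reverse=True)
E
python3 - <<'E'
from loc import *
for c in('top','scene'):
    p,d=r.grab_frame(c); C=cloud(c,d); X,Y,Z=C[...,0],C[...,1],C[...,2]
    hsv=cv2.cvtColor(p,cv2.COLOR_RGB2HSV); H,S,V=[hsv[...,i].astype(int) for i in range(3)]
    box=lambda x,y,q:(abs(X-x)<q)&(abs(Y-y)<q)&(d>0)
    print(c)
    print('mat',rect(c,(H>105)&(H<130)&(S>120)&box(.48,.3,.15),.004)[:2])
    print('orange',rect(c,(H<18)&(S>150)&(V>90)&box(.48,.3,.15),.06)[:3])
    print('gaugehi',rect(c,(Z>.05)&box(.48,.3,.15),.062)[:3])
    print('stacktop',rect(c,(Z>.036)&(Z<.046)&box(.5,-.31,.12),.040)[:2])
    print('red',rect(c,((H<8)|(H>172))&(S>150)&(V>90)&(Z>.03)&box(.5,-.31,.12),.04,10))
    print('yel',rect(c,(H>20)&(H<35)&(S>150)&(V>120)&(Z>.03)&box(.5,-.31,.12),.04,10))
    print('pad',rect(c,(H<22)&(S>80)&(Z<.012)&box(.5,-.31,.14),.004)[:2])
    print('ply',rect(c,(Z>.004)&(Z<.02)&(S>60)&box(.56,-.03,.19),.008)[:2])
    print('ledge',rect(c,(Z>.045)&(Z<.06)&box(.56,-.03,.19),.055)[:3])
    print('bar',rect(c,((H<8)|(H>172))&(S>150)&(Z>.100)&box(.56,-.03,.19),.114)[:3])
    for n,q in[('g',(H>45)&(H<85)&(S>100)),('y',(H>20)&(H<35)&(S>150))]:
        print(n,rect(c,q&(Z>.01)&box(.75,-.22,.12),.04)[:2])
print(r.camera_model('top')['cx'])
E
```

```text
top
mat [(np.int32(4413), 474.2, 333.5, 158.4, 158.3, -11.4)]
orange [(np.int32(84), 493.4, 332.9, 31.1, 30.9, -43.9)]
gaugehi [(np.int32(284), 491.6, 329.5, 37.0, 35.4, 46.1)]
stacktop [(np.int32(890), 496.0, -312.3, 89.6, 47.1, 17.0)]
red [(np.int32(35), 473.0, -320.6, 12.4, 12.3, -65.8)]
yel [(np.int32(32), 520.6, -306.6, 11.0, 10.6, -2.3)]
pad [(np.int32(4232), 496.7, -313.0, 160.3, 159.8, -73.4)]
ply [(np.int32(6091), 567.6, -14.0, 287.9, 151.8, -82.7), (np.int32(705), 394.7, 88.6, 142.2, 45.5, 90.0)]
ledge [(np.int32(1216), 538.7, -38.6, 240.2, 25.1, -82.7)]
bar [(np.int32(668), 545.3, -31.0, 253.8, 15.5, -83.0)]
g [(np.int32(116), 765.7, -163.5, 33.3, 24.3, -20.0)]
y [(np.int32(118), 720.2, -246.0, 31.4, 24.2, -33.1)]
scene
mat [(np.int32(1704), 473.9, 330.3, 158.0, 157.7, 79.0)]
orange [(np.int32(87), 512.3, 306.3, 76.3, 28.7, -50.7)]
gaugehi [(np.int32(171), 496.0, 324.3, 53.6, 34.6, -43.1)]
stacktop [(np.int32(984), 497.9, -316.1, 94.3, 50.3, 17.4)]
red [(np.int32(31), 470.6, -321.6, 11.8, 10.1, 47.6)]
yel [(np.int32(32), 519.2, -307.4, 12.1, 11.1, -72.5)]
pad [(np.int32(4013), 496.9, -315.1, 160.9, 160.9, 16.6)]
ply [(np.int32(5342), 571.2, -17.3, 291.8, 151.9, -83.4), (np.int32(86), 398.8, 103.0, 90.8, 35.1, -73.7)]
ledge [(np.int32(1223), 544.5, -35.6, 260.7, 33.1, -82.6), (np.int32(67), 569.7, 113.9, 28.4, 21.2, -47.4)]
bar [(np.int32(553), 552.2, -38.0, 261.9, 18.9, -82.4)]
g [(np.int32(247), 780.1, -176.7, 43.7, 22.2, -48.6)]
y [(np.int32(253), 734.9, -258.1, 44.7, 22.7, -39.6)]
326.49448817440606
```

```bash
cat >> loc.py <<'E'
from scipy.optimize import least_squares
A=np.deg2rad(7.3); RX=np.array([np.cos(A),np.sin(A)]); RY=np.array([-np.sin(A),np.cos(A)]); O=np.array([.5695,-.0285])
def w2r(P): q=P[...,:2]-O; return np.stack([q@RX,q@RY,P[...,2]],-1)
def r2w(x,y): return O+x*RX+y*RY
def bar():
    out=[]
    for c in('top','scene'):
        p,d=r.grab_frame(c); C=w2r(cloud(c,d)); hsv=cv2.cvtColor(p,cv2.COLOR_RGB2HSV); H,S=hsv[...,0].astype(int),hsv[...,1]
        m=((H<8)|(H>172))&(S>140)&(C[...,2]>.03)&(abs(C[...,1])<.10)&(abs(C[...,0])<.1)&(d>0)
        Q=C[m]; f=least_squares(lambda t:np.hypot(Q[:,0]-t[0],Q[:,2]-t[1])-.006,[Q[:,0].mean(),Q[:,2].mean()-.004],loss='soft_l1',f_scale=.002).x
        out.append((c,m.sum(),f.round(4),round(np.arctan2(f[0]+.03,f[1]-.049),3)))
    return out
def move(pos,yaw):
    """print shift/turn (normalised) to bring TCP to pos, tool down, tool y along yaw(deg)(mod 180)"""
    o=r.get_obs(); M=R.from_rotvec(o['orientation']).as_matrix()
    best=None
    for k in(0,180):
        a=np.deg2rad(yaw+k); y=np.array([np.cos(a),np.sin(a),0]); z=np.array([0,0,-1.]); T=np.c_[np.cross(y,z),y,z]
        v=R.from_matrix(M.T@T).as_rotvec()
        if best is None or np.linalg.norm(v)<np.linalg.norm(best): best=v
    s=M.T@(np.array(pos)-o['tcp_pos'])
    print('tcp',o['tcp_pos'].round(4),'yaw',round(np.degrees(np.arctan2(M[1,1],M[0,1])),1),'q7',o['joints'][6].round(2),'t',round(o['clock'],1),'shift',(s/.25).round(4),'turn',(np.degrees(best)/90).round(4))
E
python3 - <<'E'
from loc import *
print(bar())
for c in('top','scene'):
    p,d=r.grab_frame(c); C=w2r(cloud(c,d)); m=(abs(C[...,2]-.055)<.006)&(abs(C[...,1])<.1)&(abs(C[...,0])<.1)
    print(c,'ledge',np.percentile(C[m][:,0],[2,50,98]),C[m][:,2].mean())
    m=(abs(C[...,2]-.062)<.004)&(abs(C[...,1]-.149)<.02)&(abs(C[...,0]-.015)<.03); print('post',C[m].mean(0),m.sum())
w=r2w(-.03,0); move([*w,.25],7.3)
E
```

```text
[('top', np.int64(512), array([-0.0226,  0.1108]), np.float64(0.119)), ('scene', np.int64(425), array([-0.0233,  0.1105]), np.float64(0.109))]
top ledge [-0.04212115 -0.03101976 -0.01982882] 0.055027869979206306
post [0.01386745 0.14797481 0.06170213] 57
scene ledge [-0.04202258 -0.02845045 -0.01749549] 0.05436332903320975
post [0.01544398 0.14587322 0.06156178] 46
tcp [ 0.1734 -0.6524  0.2503] yaw -75.1 q7 -0.08 t 1.9 shift [ 2.0532e+00 -2.0206e+00  1.3000e-03] turn [ 0.     -0.     -0.9157]
```

Request:
{"method": "servo_tool", "body": {"commands": [[[0.14, -0.14, 0], [0, 0, -0.05]], [[0.28, -0.28, 0], [0, 0, -0.12]], [[0.42, -0.42, 0], [0, 0, -0.19]], [[0.56, -0.56, 0], [0, 0, -0.26]], [[0.7, -0.7, 0], [0, 0, -0.33]], [[0.84, -0.84, 0], [0, 0, -0.4]], [[1, -1, 0], [0, 0, -0.46]], [[1, -1, 0], [0, 0, -0.46]]]}}

```text
clock: 2.7
tcp_pos: [0.3543, -0.3409, 0.2508]
orientation: [-2.762, -1.497, -0.003]
contact_force: [0.2, -0.5, 0.9]
grip_width: 0.0855
gripper_force: 0.0
```

```bash
python3 - <<'E'
from loc import *
move([*r2w(-.023,0),.2],7.3)
E
```

```text
tcp [ 0.3543 -0.3409  0.2508] yaw -33.1 q7 0.0 t 2.7 shift [ 1.4568 -0.0309  0.2062] turn [ 0.001  -0.001  -0.4485]
```

Request:
{"method": "servo_tool", "body": {"commands": [[[0.18, 0, 0.02], [0, 0, -0.08]], [[0.36, 0, 0.04], [0, 0, -0.16]], [[0.54, 0, 0.06], [0, 0, -0.24]], [[0.72, 0, 0.08], [0, 0, -0.32]], [[0.9, 0, 0.1], [0, 0, -0.4]], [[1, -0.02, 0.1], [0, 0, -0.45]], [[1, -0.02, 0.1], [0, 0, -0.45]], [[1, -0.02, 0.1], [0, 0, -0.45]]]}}

```text
clock: 3.5
tcp_pos: [0.4851, -0.1365, 0.2253]
orientation: [2.087, 2.348, -0.001]
contact_force: [0.2, -0.4, 1.0]
grip_width: 0.0855
gripper_force: 0.0
```

```bash
python3 - <<'E'
from loc import *
move([*r2w(-.023,0),.14],7.3)
E
```

```text
tcp [ 0.4851 -0.1365  0.2253] yaw 6.7 q7 0.12 t 3.5 shift [0.3888 0.294  0.3409] turn [-0.0004  0.0004 -0.0064]
```

Request:
{"method": "servo_tool", "body": {"commands": [[[0.13, 0.1, 0.1], [0, 0, -0.006]], [[0.26, 0.2, 0.18], [0, 0, -0.006]], [[0.389, 0.294, 0.24], [0, 0, -0.006]], [[0.389, 0.294, 0.3], [0, 0, -0.006]], [[0.389, 0.294, 0.37], [0, 0, -0.006]], [[0.389, 0.294, 0.42], [0, 0, -0.006]], [[0.389, 0.294, 0.45], [0, 0, -0.006]], [[0.389, 0.294, 0.45], [0, 0, -0.006]]]}}

```text
clock: 4.3
tcp_pos: [0.5461, -0.0321, 0.112]
orientation: [-2.077, -2.356, 0.003]
contact_force: [-0.0, 0.4, -0.1]
grip_width: 0.0854
gripper_force: 0.0
```

Request:
{"method": "servo_tool", "body": {"commands": [[[0, 0, 0], [0, 0, 0]], [[0, 0, 0], [0, 0, 0]], [[0, 0, 0], [0, 0, 0]], [[0, 0, 0], [0, 0, 0]], [[0, 0, 0], [0, 0, 0]], [[0, 0, 0], [0, 0, 0]], [[0, 0, 0], [0, 0, 0]], [[0, 0, 0], [0, 0, 0]], [[0, 0, 0], [0, 0, 0]], [[0, 0, 0], [0, 0, 0]]], "claw": 1, "squeeze": 25}}

```text
clock: 5.3
tcp_pos: [0.5472, -0.0305, 0.1131]
orientation: [2.075, 2.358, 0.001]
contact_force: [-0.4, -0.2, 5.2]
grip_width: 0.0109
gripper_force: 24.6
```

```bash
python3 - <<'E'
from loc import *
o=r.get_obs(); w=w2r(o['tcp_pos']); print('rest',w.round(4),o['contact_force'],o['grip_width'])
print(bar())
th0=np.arctan2(w[0]+.03,w[2]-.049); print(th0)
for th in np.linspace(th0,1.59,16)[1:]:
    x=-.03+.062*np.sin(th); z=.049+.062*np.cos(th); print(round(th,2),round((x-w[0])/.25,3),round((w[2]-z)/.25,3))
move([*r2w(.032,0),.049],7.3)
E
```

```text
rest [-0.0224  0.0008  0.1131] [-0.41614429 -0.19934636  5.1802883 ] 0.010941920376447097
[('top', np.int64(168), array([-0.0231,  0.1111]), np.float64(0.111)), ('scene', np.int64(257), array([-0.019 ,  0.1201]), np.float64(0.153))]
0.11852686369361588
0.22 0.023 0.014
0.31 0.046 0.021
0.41 0.069 0.029
0.51 0.091 0.04
0.61 0.111 0.053
0.71 0.131 0.068
0.81 0.148 0.085
0.9 0.164 0.103
1.0 0.178 0.123
1.1 0.19 0.144
1.2 0.2 0.166
1.3 0.208 0.189
1.39 0.214 0.213
1.49 0.217 0.237
1.59 0.217 0.261
tcp [ 0.5472 -0.0305  0.1131] yaw 7.3 q7 -0.22 t 5.4 shift [-0.0033  0.2173  0.2564] turn [0.0004 0.0001 0.0003]
```

Request:
{"method": "servo_tool", "body": {"commands": [[[0, 0.023, 0.011], [0, 0, 0]], [[0, 0.046, 0.018], [0, 0, 0]], [[0, 0.069, 0.026], [0, 0, 0]], [[0, 0.091, 0.037], [0, 0, 0]], [[0, 0.111, 0.05], [0, 0, 0]], [[0, 0.131, 0.065], [0, 0, 0]], [[0, 0.148, 0.082], [0, 0, 0]], [[0, 0.164, 0.1], [0, 0, 0]], [[0, 0.178, 0.12], [0, 0, 0]], [[0, 0.19, 0.142], [0, 0, 0]], [[0, 0.2, 0.164], [0, 0, 0]], [[0, 0.208, 0.187], [0, 0, 0]], [[0, 0.214, 0.212], [0, 0, 0]], [[0, 0.217, 0.237], [0, 0, 0]], [[0, 0.217, 0.255], [0, 0, 0]], [[0, 0.217, 0.265], [0, 0, 0]], [[0, 0.217, 0.265], [0, 0, 0]], [[0, 0.217, 0.265], [0, 0, 0]]]}}

```text
clock: 7.2
tcp_pos: [0.6015, -0.0236, 0.0466]
orientation: [2.074, 2.358, 0.002]
contact_force: [2.3, 0.3, -2.7]
grip_width: 0.0111
gripper_force: 28.3
```

```bash
python3 - <<'E'
from loc import *
o=r.get_obs(); print(w2r(o['tcp_pos']),o['contact_force'],o['grip_width'],bar())
E
```

```text
[0.0323738  0.00081677 0.04663082] [ 2.27967617  0.32671825 -2.74410493] 0.011140653945078861 [('top', np.int64(156), array([0.0314, 0.0529]), np.float64(1.508)), ('scene', np.int64(324), array([0.0311, 0.0525]), np.float64(1.513))]
```

Request:
{"method": "servo_tool", "body": {"commands": [[[0, 0, 0.0], [0, 0, 0]], [[0, 0, 0.0], [0, 0, 0]], [[0, 0, 0.0], [0, 0, 0]], [[0, 0, -0.06], [0, 0, 0]], [[0, 0, -0.12], [0, 0, 0]], [[0, 0, -0.22], [0, 0, 0]], [[0, 0, -0.32], [0, 0, 0]], [[0, 0, -0.32], [0, 0, 0]]], "claw": 0.5}}

```text
clock: 8.1
tcp_pos: [0.6035, -0.0232, 0.1317]
orientation: [2.071, 2.354, 0.008]
contact_force: [0.6, 0.8, 0.1]
grip_width: 0.0426
gripper_force: 0.0
```

```bash
python3 - <<'E'
from loc import *
print(bar()); move([*r2w(.032,0),.055+.019],7.3)
E
```

```text
[('top', np.int64(184), array([0.0319, 0.0496]), np.float64(1.561)), ('scene', np.int64(481), array([0.0362, 0.0579]), np.float64(1.437))]
tcp [ 0.6014 -0.0237  0.1282] yaw 7.3 q7 -0.21 t 8.2 shift [-0.0027 -0.0014  0.2168] turn [0.0016 0.0004 0.0001]
```

Request:
{"method": "servo_tool", "body": {"commands": [[[0, 0, 0], [0, 0, 0]], [[0, 0, 0], [0, 0, 0]], [[0, 0, 0], [0, 0, 0]], [[0, 0, 0], [0, 0, 0]], [[0, 0, 0.08], [0, 0, 0]], [[0, 0, 0.14], [0, 0, 0]], [[0, 0, 0.18], [0, 0, 0]], [[0, 0, 0.2], [0, 0, 0]], [[0, 0, 0.215], [0, 0, 0]], [[0, 0, 0.225], [0, 0, 0]], [[0, 0, 0.23], [0, 0, 0]], [[0, 0, 0.23], [0, 0, 0]]], "claw": 1}}

```text
clock: 9.4
tcp_pos: [0.6006, -0.0236, 0.0732]
orientation: [2.074, 2.358, -0.003]
contact_force: [-14.8, -1.2, 35.6]
grip_width: 0.0
gripper_force: 18.3
```

Request:
{"method": "servo_tool", "body": {"commands": [[[0, 0, -0.05], [0, 0, 0]], [[0, 0, -0.2], [0, 0, 0]], [[0, 0, -0.4], [0, 0, 0]], [[0, 0, -0.55], [0, 0, 0]], [[0, 0, -0.55], [0, 0, 0]], [[0, 0, -0.55], [0, 0, 0]]], "claw": 0}}

```text
clock: 10.0
tcp_pos: [0.6014, -0.0237, 0.2078]
orientation: [2.074, 2.357, 0.002]
contact_force: [-0.1, 0.1, -0.2]
grip_width: 0.0843
gripper_force: 0.0
```

```bash
python3 - <<'E'
from loc import *
print(bar()); save('scene','s1',(200,180,420,345),3); move([.4965,-.3137,.12],107)
E
```

```text
[('top', np.int64(183), array([0.0318, 0.0495]), np.float64(1.563)), ('scene', np.int64(470), array([0.0312, 0.0489]), np.float64(1.572))]
tcp [ 0.5998 -0.0238  0.2051] yaw 7.3 q7 -0.16 t 10.2 shift [-1.0973 -0.5569  0.3417] turn [-0.0014  0.001   0.8925]
```

View pics/s1.png

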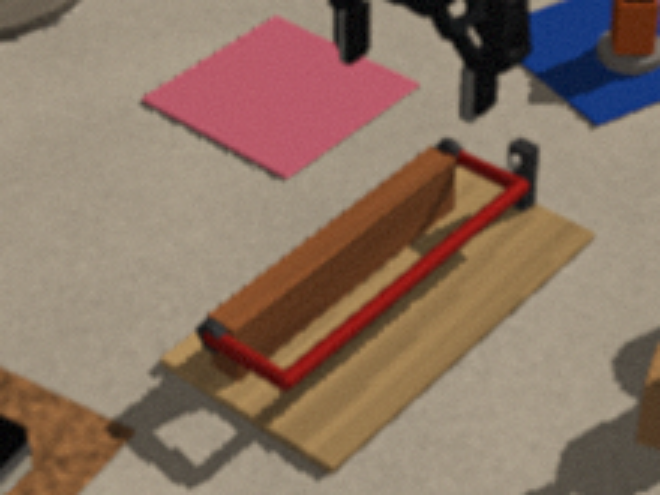

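Request:
{"method": "servo_tool", "body": {"commands": [[[-0.08, -0.04, 0], [0, 0, 0.08]], [[-0.18, -0.09, 0], [0, 0, 0.17]], [[-0.28, -0.14, 0], [0, 0, 0.26]], [[-0.38, -0.19, 0], [0, 0, 0.35]], [[-0.48, -0.24, 0], [0, 0, 0.44]], [[-0.58, -0.29, 0], [0, 0, 0.53]], [[-0.68, -0.34, 0], [0, 0, 0.62]], [[-0.78, -0.39, 0], [0, 0, 0.71]], [[-0.88, -0.45, 0.05], [0, 0, 0.8]], [[-0.95, -0.5, 0.1], [0, 0, 0.89]], [[-1, -0.557, 0.15], [0, 0, 0.8925]], [[-1, -0.557, 0.2], [0, 0, 0.8925]], [[-1, -0.557, 0.2], [0, 0, 0.8925]]]}}

```text
clock: 11.45
tcp_pos: [0.4931, -0.2881, 0.154]
orientation: [-3.103, -0.468, 0.005]
contact_force: [-0.8, 0.6, -0.2]
grip_width: 0.0852
gripper_force: 0.0
```

```bash
python3 - <<'E'
from loc import *
move([.4965,-.3137,.048],107)
E
```

```text
tcp [ 0.4931 -0.2881  0.154 ] yaw -72.8 q7 -0.93 t 11.4 shift [-0.016   0.1035  0.4236] turn [-0.0023  0.0019  0.0019]
```

Request:
{"method": "servo_tool", "body": {"commands": [[[-0.016, 0.06, 0.05], [0, 0, 0]], [[-0.016, 0.1035, 0.1], [0, 0, 0]], [[-0.016, 0.1035, 0.2], [0, 0, 0]], [[-0.016, 0.1035, 0.3], [0, 0, 0]], [[-0.016, 0.1035, 0.37], [0, 0, 0]], [[-0.016, 0.1035, 0.405], [0, 0, 0]], [[-0.016, 0.1035, 0.42], [0, 0, 0]], [[-0.016, 0.1035, 0.42], [0, 0, 0]], [[-0.016, 0.1035, 0.42], [0, 0, 0]]], "claw": 0.2}}

```text
clock: 12.35
tcp_pos: [0.4989, -0.3157, 0.0523]
orientation: [3.106, 0.464, 0.002]
contact_force: [-0.0, 0.2, -0.0]
grip_width: 0.0685
gripper_force: 0.0
```

Request:
{"method": "servo_tool", "body": {"commands": [[[0, 0, 0], [0, 0, 0]], [[0, 0, 0], [0, 0, 0]], [[0, 0, 0], [0, 0, 0]], [[0, 0, 0], [0, 0, 0]], [[0, 0, 0], [0, 0, 0]], [[0, 0, 0], [0, 0, 0]]], "claw": 1, "squeeze": 25}}

```text
clock: 12.95
tcp_pos: [0.4988, -0.3156, 0.0526]
orientation: [3.106, 0.464, 0.002]
contact_force: [-0.9, 1.4, 6.6]
grip_width: 0.0449
gripper_force: 25.5
```

Request:
{"method": "servo_tool", "body": {"commands": [[[0, 0, -0.02], [0, 0, 0]], [[0, 0, -0.06], [0, 0, 0]], [[0, 0, -0.12], [0, 0, 0]], [[0, 0, -0.2], [0, 0, 0]], [[0, 0, -0.3], [0, 0, 0]], [[0, 0, -0.35], [0, 0, 0]], [[0, 0, -0.35], [0, 0, 0]], [[0, 0, -0.35], [0, 0, 0]]]}}

```text
clock: 13.75
tcp_pos: [0.498, -0.3152, 0.139]
orientation: [3.107, 0.464, -0.0]
contact_force: [-0.5, 0.2, -1.7]
grip_width: 0.0451
gripper_force: 25.9
```

```bash
python3 - <<'E'
from loc import *
save('scene','s2',(80,200,340,395),3); move([*r2w(0,-.072),.048+.027+.001],97.3)
E
```

```text
tcp [ 0.4976 -0.315   0.1383] yaw -73.0 q7 -0.9 t 13.8 shift [ 0.5618 -0.7276  0.2492] turn [-0.0005  0.0007  0.1078]
```

View pics/s2.png

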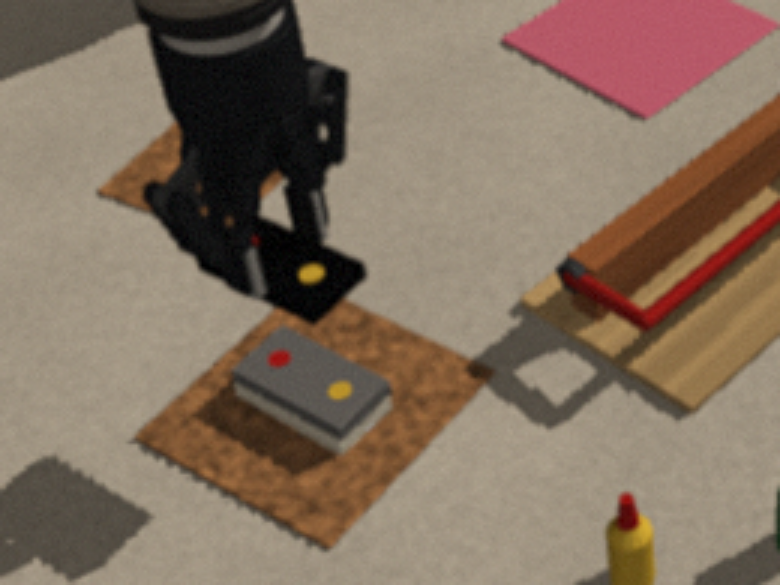

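```bash
python3 - <<'E'
from loc import *
print(r2w(.0015,.07)); move([*r2w(.0015,.07),.0800],97.3)
E
```

```text
[0.56209332 0.04112321]
tcp [ 0.4976 -0.315   0.1383] yaw -73.0 q7 -0.9 t 13.8 shift [ 0.6635 -1.2865  0.2336] turn [-0.0005  0.0007  0.1078]
```

Request:
{"method": "servo_tool", "body": {"commands": [[[0.03, -0.05, 0], [0, 0, 0.01]], [[0.08, -0.13, 0], [0, 0, 0.02]], [[0.14, -0.23, 0], [0, 0, 0.03]], [[0.2, -0.33, 0], [0, 0, 0.04]], [[0.26, -0.43, 0], [0, 0, 0.05]], [[0.32, -0.53, 0], [0, 0, 0.06]], [[0.38, -0.63, 0], [0, 0, 0.07]], [[0.44, -0.73, 0], [0, 0, 0.08]], [[0.5, -0.83, 0], [0, 0, 0.09]], [[0.56, -0.92, 0], [0, 0, 0.1]], [[0.6, -0.97, 0], [0, 0, 0.108]], [[0.62, -1, 0], [0, 0, 0.108]], [[0.62, -1, 0], [0, 0, 0.108]]]}}

```text
clock: 15.1
tcp_pos: [0.573, -0.0296, 0.1381]
orientation: [-3.134, -0.203, 0.002]
contact_force: [-0.1, 0.1, 0.6]
grip_width: 0.0447
gripper_force: 25.8
```

Request:
{"method": "servo_tool", "body": {"commands": [[[0.01, -0.04, 0], [0, 0, 0]], [[0.02, -0.1, 0], [0, 0, 0]], [[0.03, -0.17, 0], [0, 0, 0]], [[0.03, -0.24, 0], [0, 0, 0]], [[0.03, -0.28, 0], [0, 0, 0]], [[0.03, -0.28, 0], [0, 0, 0]], [[0.03, -0.28, 0], [0, 0, 0]], [[0.03, -0.28, 0], [0, 0, 0]], [[0.03, -0.28, 0], [0, 0, 0]]]}}

```text
clock: 16.0
tcp_pos: [0.572, 0.0384, 0.139]
orientation: [3.135, 0.197, -0.0]
contact_force: [0.1, 0.1, 0.4]
grip_width: 0.0449
gripper_force: 25.8
```

```bash
python3 - <<'E'
from loc import *
move([*r2w(.0015,.07),.0800],97.3)
E
```

```text
tcp [0.572  0.0384 0.139 ] yaw -82.8 q7 -1.72 t 16.0 shift [-0.038  -0.0158  0.2361] turn [ 0.0003  0.     -0.0012]
```

Request:
{"method": "servo_tool", "body": {"commands": [[[-0.038, -0.016, 0.04], [0, 0, 0]], [[-0.038, -0.016, 0.1], [0, 0, 0]], [[-0.038, -0.016, 0.16], [0, 0, 0]], [[-0.038, -0.016, 0.2], [0, 0, 0]], [[-0.038, -0.016, 0.22], [0, 0, 0]], [[-0.038, -0.016, 0.232], [0, 0, 0]], [[-0.038, -0.016, 0.238], [0, 0, 0]], [[-0.038, -0.016, 0.238], [0, 0, 0]], [[-0.038, -0.016, 0.238], [0, 0, 0]]]}}

```text
clock: 16.9
tcp_pos: [0.5624, 0.0423, 0.0799]
orientation: [-3.135, -0.199, -0.002]
contact_force: [-0.2, 0.9, -0.5]
grip_width: 0.0448
gripper_force: 25.9
```

Request:
{"method": "servo_tool", "body": {"commands": [[[0, 0, 0.003], [0, 0, 0]], [[0, 0, 0.003], [0, 0, 0]]]}}

```text
clock: 17.1
tcp_pos: [0.5625, 0.0423, 0.0795]
orientation: [3.135, 0.199, 0.002]
contact_force: [-1.1, -0.7, 5.2]
grip_width: 0.0448
gripper_force: 26.3
```

Request:
{"method": "servo_tool", "body": {"commands": [[[0, 0, 0], [0, 0, 0]], [[0, 0, 0], [0, 0, 0]], [[0, 0, 0], [0, 0, 0]], [[0, 0, 0], [0, 0, 0]], [[0, 0, -0.05], [0, 0, 0]], [[0, 0, -0.15], [0, 0, 0]], [[0, 0, -0.25], [0, 0, 0]], [[0, 0, -0.25], [0, 0, 0]], [[0, 0, -0.25], [0, 0, 0]], [[0, 0, -0.25], [0, 0, 0]]], "claw": 0.35}}

```text
clock: 18.1
tcp_pos: [0.5614, 0.0421, 0.1409]
orientation: [3.135, 0.199, -0.002]
contact_force: [0.9, -1.0, -0.0]
grip_width: 0.0556
gripper_force: 0.0
```

```bash
cat >> loc.py <<'E'
def plates(z,x,y,q=.06,cams=('top','scene')):
    for c in cams:
        p,d=r.grab_frame(c); C=cloud(c,d); hsv=cv2.cvtColor(p,cv2.COLOR_RGB2HSV); H,S,V=[hsv[...,i].astype(int) for i in range(3)]
        b=(abs(C[...,0]-x)<q)&(abs(C[...,1]-y)<q)&(abs(C[...,2]-z)<.008)&(d>0)
        print(c,'red',rect(c,((H<8)|(H>172))&(S>150)&(V>70)&b,z,8),'yel',rect(c,(H>20)&(H<35)&(S>130)&(V>90)&b,z,8),'top',rect(c,b&(abs(C[...,2]-z)<.005),z,100)[:3])
E
python3 - <<'E'
from loc import *
plates(.067,*r2w(0,.07)); plates(.028,.4965,-.3137)
move([.4965,-.3137,.0526-.012],107)
E
```

```text
top red [] yel [] top []
scene red [(np.int32(25), 533.5, 40.0, 12.4, 10.1, 46.7)] yel [(np.int32(28), 583.0, 47.1, 14.2, 12.8, 46.7)] top [(np.int32(690), 562.3, 39.2, 93.5, 50.9, 6.9)]
top red [(np.int32(33), 471.4, -319.3, 12.3, 11.8, -45.9)] yel [(np.int32(33), 520.1, -305.4, 11.1, 10.7, -2.3)] top [(np.int32(901), 494.9, -310.4, 89.5, 47.8, 15.8)]
scene red [(np.int32(26), 469.8, -320.6, 10.1, 9.9, -42.4)] yel [(np.int32(23), 518.4, -307.8, 11.1, 8.4, 17.2)] top [(np.int32(994), 497.5, -315.2, 95.6, 50.1, 15.6)]
tcp [0.5615 0.0422 0.1405] yaw -82.7 q7 -1.73 t 18.3 shift [-0.4376  1.3791  0.4004] turn [-1.00e-04  1.00e-03 -1.08e-01]
```

Request:
{"method": "servo_tool", "body": {"commands": [[[-0.05, 0.16, 0], [0, 0, -0.01]], [[-0.11, 0.34, 0], [0, 0, -0.03]], [[-0.17, 0.52, 0], [0, 0, -0.05]], [[-0.22, 0.7, 0], [0, 0, -0.08]], [[-0.27, 0.86, 0], [0, 0, -0.1]], [[-0.32, 1, 0], [0, 0, -0.12]], [[-0.32, 1, 0], [0, 0, -0.12]], [[-0.32, 1, 0], [0, 0, -0.12]]], "claw": 0.2}}

```text
clock: 19.1
tcp_pos: [0.5138, -0.2166, 0.1408]
orientation: [-3.103, -0.489, 0.001]
contact_force: [-0.5, 0.7, 0.2]
grip_width: 0.0686
gripper_force: 0.0
```

Request:
{"method": "servo_tool", "body": {"commands": [[[0.0, 0.12, 0], [0, 0, 0]], [[0.0, 0.25, 0.05], [0, 0, 0]], [[0, 0.35, 0.1], [0, 0, 0]], [[0, 0.38, 0.15], [0, 0, 0]], [[0, 0.38, 0.15], [0, 0, 0]], [[0, 0.38, 0.15], [0, 0, 0]], [[0, 0.38, 0.15], [0, 0, 0]], [[0, 0.38, 0.15], [0, 0, 0]]]}}

```text
clock: 19.9
tcp_pos: [0.5443, -0.3049, 0.1046]
orientation: [3.102, 0.496, 0.002]
contact_force: [-0.6, -0.6, -0.3]
grip_width: 0.0681
gripper_force: 0.0
```

```bash
python3 - <<'E'
from loc import *
move([.4955,-.3129,.038],106)
E
```

```text
tcp [ 0.5443 -0.3049  0.1046] yaw -71.8 q7 -0.93 t 19.9 shift [-0.1957 -0.0305  0.2662] turn [ 0.0002 -0.0006  0.0242]
```

Request:
{"method": "servo_tool", "body": {"commands": [[[-0.06, -0.01, 0], [0, 0, 0.01]], [[-0.13, -0.02, 0], [0, 0, 0.024]], [[-0.196, -0.03, 0.03], [0, 0, 0.024]], [[-0.196, -0.03, 0.1], [0, 0, 0.024]], [[-0.196, -0.03, 0.17], [0, 0, 0.024]], [[-0.196, -0.03, 0.22], [0, 0, 0.024]], [[-0.196, -0.03, 0.25], [0, 0, 0.024]], [[-0.196, -0.03, 0.266], [0, 0, 0.024]], [[-0.196, -0.03, 0.266], [0, 0, 0.024]], [[-0.196, -0.03, 0.266], [0, 0, 0.024]]]}}

```text
clock: 20.9
tcp_pos: [0.4952, -0.3144, 0.0378]
orientation: [3.111, 0.435, 0.001]
contact_force: [0.4, -0.2, 0.1]
grip_width: 0.068
gripper_force: 0.0
```

Request:
{"method": "servo_tool", "body": {"commands": [[[0, 0, 0], [0, 0, 0]], [[0, 0, 0], [0, 0, 0]], [[0, 0, 0], [0, 0, 0]], [[0, 0, 0], [0, 0, 0]], [[0, 0, 0], [0, 0, 0]], [[0, 0, 0], [0, 0, 0]]], "claw": 1}}

```text
clock: 21.5
tcp_pos: [0.4953, -0.3144, 0.038]
orientation: [3.111, 0.435, 0.001]
contact_force: [-1.3, 1.4, 5.3]
grip_width: 0.045
gripper_force: 25.9
```

Request:
{"method": "servo_tool", "body": {"commands": [[[0, 0, -0.02], [0, 0, 0]], [[0, 0, -0.06], [0, 0, 0]], [[0, 0, -0.14], [0, 0, 0]], [[0, 0, -0.24], [0, 0, 0]], [[0, 0, -0.34], [0, 0, 0]], [[0, 0, -0.4], [0, 0, 0]], [[0, 0, -0.4], [0, 0, 0]], [[0, 0, -0.4], [0, 0, 0]], [[0, 0, -0.4], [0, 0, 0]]]}}

```text
clock: 22.4
tcp_pos: [0.494, -0.3138, 0.136]
orientation: [-3.11, -0.435, 0.003]
contact_force: [-0.5, 1.5, -1.1]
grip_width: 0.0449
gripper_force: 25.9
```

```bash
python3 - <<'E'
from loc import *
plates(.016,.4965,-.3137)
plates(.12,.4965,-.3137)
move([*r2w(.0,.0),.12],97.3)
E
```

```text
top red [(np.int32(21), 470.9, -319.1, 11.5, 7.8, 24.2)] yel [(np.int32(14), 521.8, -305.2, 8.6, 6.6, 89.7)] top [(np.int32(386), 492.1, -302.7, 89.6, 27.5, 15.9)]
scene red [(np.int32(22), 469.6, -321.1, 10.0, 7.6, 47.6)] yel [(np.int32(30), 517.8, -308.6, 12.2, 11.0, 84.2)] top [(np.int32(986), 497.2, -316.4, 95.5, 50.0, 15.0)]
top red [(np.int32(32), 471.0, -320.4, 12.8, 10.8, -46.0)] yel [(np.int32(28), 520.3, -305.6, 12.9, 9.6, -45.8)] top []
scene red [] yel [(np.int32(29), 511.0, -302.7, 13.1, 12.4, -69.4)] top [(np.int32(154), 530.1, -315.2, 66.9, 37.5, 65.8)]
tcp [ 0.4945 -0.314   0.1363] yaw -74.1 q7 -0.91 t 22.6 shift [ 0.602  -1.0156  0.0659] turn [-0.0007  0.0008  0.0958]
```

Request:
{"method": "servo_tool", "body": {"commands": [[[0.03, -0.05, 0], [0, 0, 0.01]], [[0.08, -0.13, 0], [0, 0, 0.02]], [[0.14, -0.23, 0], [0, 0, 0.03]], [[0.2, -0.33, 0], [0, 0, 0.04]], [[0.26, -0.43, 0], [0, 0, 0.05]], [[0.32, -0.53, 0], [0, 0, 0.06]], [[0.38, -0.63, 0], [0, 0, 0.07]], [[0.44, -0.73, 0], [0, 0, 0.08]], [[0.5, -0.83, 0], [0, 0, 0.09]], [[0.56, -0.92, 0], [0, 0, 0.096]], [[0.59, -0.97, 0], [0, 0, 0.096]], [[0.602, -1, 0], [0, 0, 0.096]], [[0.602, -1, 0], [0, 0, 0.096]], [[0.602, -1, 0], [0, 0, 0.096]], [[0.602, -1, 0], [0, 0, 0.096]], [[0.602, -1, 0], [0, 0, 0.096]]]}}

```text
clock: 24.2
tcp_pos: [0.5708, -0.0339, 0.1373]
orientation: [3.135, 0.196, -0.0]
contact_force: [0.1, -0.1, -0.4]
grip_width: 0.045
gripper_force: 25.9
```

```bash
python3 - <<'E'
from loc import *
move([*r2w(.0,.0),.077],97.3)
E
```

```text
tcp [ 0.5708 -0.0339  0.1373] yaw -82.8 q7 -1.59 t 24.2 shift [-0.0024 -0.0224  0.2412] turn [ 0.0003  0.0002 -0.0014]
```

Request:
{"method": "servo_tool", "body": {"commands": [[[0, -0.022, 0.04], [0, 0, 0]], [[0, -0.022, 0.1], [0, 0, 0]], [[0, -0.022, 0.16], [0, 0, 0]], [[0, -0.022, 0.2], [0, 0, 0]], [[0, -0.022, 0.225], [0, 0, 0]], [[0, -0.022, 0.237], [0, 0, 0]], [[0, -0.022, 0.243], [0, 0, 0]], [[0, -0.022, 0.243], [0, 0, 0]], [[0, -0.022, 0.243], [0, 0, 0]]]}}

```text
clock: 25.1
tcp_pos: [0.5707, -0.0271, 0.077]
orientation: [3.135, 0.199, 0.001]
contact_force: [-1.4, -0.4, 2.3]
grip_width: 0.045
gripper_force: 26.2
```

Request:
{"method": "servo_tool", "body": {"commands": [[[0, 0, 0], [0, 0, 0]], [[0, 0, 0], [0, 0, 0]], [[0, 0, 0], [0, 0, 0]], [[0, 0, 0], [0, 0, 0]], [[0, 0, -0.05], [0, 0, 0]], [[0, 0, -0.15], [0, 0, 0]], [[0, 0, -0.25], [0, 0, 0]], [[0, 0, -0.25], [0, 0, 0]], [[0, 0, -0.25], [0, 0, 0]], [[0, 0, -0.25], [0, 0, 0]]], "claw": 0.35}}

```text
clock: 26.1
tcp_pos: [0.5698, -0.0272, 0.1386]
orientation: [3.135, 0.199, -0.002]
contact_force: [-0.2, 0.1, -0.1]
grip_width: 0.0555
gripper_force: 0.0
```

```bash
python3 - <<'E'
from loc import *
move([.4958,-.3134,.026],106)
E
```

```text
tcp [ 0.5698 -0.0272  0.1386] yaw -82.7 q7 -1.6 t 26.1 shift [-0.438   1.0982  0.4508] turn [-0.0001  0.0007 -0.0969]
```

Request:
{"method": "servo_tool", "body": {"commands": [[[-0.06, 0.16, 0], [0, 0, -0.01]], [[-0.13, 0.34, 0], [0, 0, -0.03]], [[-0.2, 0.52, 0], [0, 0, -0.05]], [[-0.28, 0.7, 0.05], [0, 0, -0.07]], [[-0.36, 0.86, 0.1], [0, 0, -0.09]], [[-0.438, 1, 0.15], [0, 0, -0.097]], [[-0.438, 1, 0.15], [0, 0, -0.097]], [[-0.438, 1, 0.15], [0, 0, -0.097]], [[-0.438, 1, 0.15], [0, 0, -0.097]], [[-0.438, 1, 0.15], [0, 0, -0.097]]], "claw": 0.2}}

```text
clock: 27.1
tcp_pos: [0.4944, -0.2872, 0.1016]
orientation: [-3.11, -0.442, -0.001]
contact_force: [0.5, -0.7, 0.7]
grip_width: 0.0681
gripper_force: 0.0
```

```bash
python3 - <<'E'
from loc import *
move([.4956,-.3134,.026],106)
E
```

```text
tcp [ 0.4944 -0.2872  0.1016] yaw -73.8 q7 -0.96 t 27.1 shift [-0.0245  0.1021  0.3025] turn [-0.0003 -0.0004  0.0019]
```

Request:
{"method": "servo_tool", "body": {"commands": [[[-0.02, 0.06, 0], [0, 0, 0]], [[-0.024, 0.102, 0.04], [0, 0, 0]], [[-0.024, 0.102, 0.12], [0, 0, 0]], [[-0.024, 0.102, 0.2], [0, 0, 0]], [[-0.024, 0.102, 0.26], [0, 0, 0]], [[-0.024, 0.102, 0.29], [0, 0, 0]], [[-0.024, 0.102, 0.302], [0, 0, 0]], [[-0.024, 0.102, 0.302], [0, 0, 0]], [[-0.024, 0.102, 0.302], [0, 0, 0]], [[-0.024, 0.102, 0.302], [0, 0, 0]]]}}

```text
clock: 28.1
tcp_pos: [0.4952, -0.3154, 0.0269]
orientation: [3.11, 0.437, 0.002]
contact_force: [-0.3, 0.0, -0.8]
grip_width: 0.0681
gripper_force: 0.0
```

Request:
{"method": "servo_tool", "body": {"commands": [[[0, 0, 0], [0, 0, 0]], [[0, 0, 0], [0, 0, 0]], [[0, 0, 0], [0, 0, 0]], [[0, 0, 0], [0, 0, 0]], [[0, 0, 0], [0, 0, 0]], [[0, 0, 0], [0, 0, 0]]], "claw": 1}}

```text
clock: 28.7
tcp_pos: [0.495, -0.3153, 0.0267]
orientation: [3.11, 0.437, 0.001]
contact_force: [-0.7, -0.1, 5.1]
grip_width: 0.0453
gripper_force: 25.4
```

Request:
{"method": "servo_tool", "body": {"commands": [[[0, 0, -0.02], [0, 0, 0]], [[0, 0, -0.06], [0, 0, 0]], [[0, 0, -0.14], [0, 0, 0]], [[0, 0, -0.24], [0, 0, 0]], [[0, 0, -0.34], [0, 0, 0]], [[0, 0, -0.44], [0, 0, 0]], [[0, 0, -0.44], [0, 0, 0]], [[0, 0, -0.44], [0, 0, 0]], [[0, 0, -0.44], [0, 0, 0]]]}}

```text
clock: 29.6
tcp_pos: [0.4939, -0.3148, 0.1352]
orientation: [-3.11, -0.437, 0.002]
contact_force: [0.2, -1.1, -0.7]
grip_width: 0.0455
gripper_force: 26.1
```

```bash
python3 - <<'E'
from loc import *
move([*r2w(.0,-.07),.12],97.3)
E
```

```text
tcp [ 0.4939 -0.3148  0.1352] yaw -74.0 q7 -0.91 t 29.6 shift [ 0.5641 -0.7404  0.0609] turn [-0.0007  0.0009  0.0967]
```

Request:
{"method": "servo_tool", "body": {"commands": [[[0.04, -0.05, 0], [0, 0, 0.01]], [[0.1, -0.13, 0], [0, 0, 0.02]], [[0.17, -0.23, 0], [0, 0, 0.035]], [[0.25, -0.33, 0], [0, 0, 0.05]], [[0.33, -0.43, 0], [0, 0, 0.065]], [[0.4, -0.53, 0], [0, 0, 0.08]], [[0.48, -0.63, 0], [0, 0, 0.09]], [[0.53, -0.7, 0], [0, 0, 0.097]], [[0.564, -0.74, 0], [0, 0, 0.097]], [[0.564, -0.74, 0], [0, 0, 0.097]], [[0.564, -0.74, 0], [0, 0, 0.097]], [[0.564, -0.74, 0], [0, 0, 0.097]], [[0.564, -0.74, 0], [0, 0, 0.097]]]}}

```text
clock: 30.9
tcp_pos: [0.5787, -0.1001, 0.1359]
orientation: [3.135, 0.196, -0.001]
contact_force: [0.0, 0.1, -1.5]
grip_width: 0.0451
gripper_force: 26.1
```

```bash
python3 - <<'E'
from loc import *
move([*r2w(.0,-.07),.0775],97.3)
E
```

```text
tcp [ 0.5787 -0.1001  0.1359] yaw -82.9 q7 -1.47 t 30.9 shift [ 1.000e-04 -8.900e-03  2.338e-01] turn [ 0.0004  0.0003 -0.0017]
```

Request:
{"method": "servo_tool", "body": {"commands": [[[0, -0.009, 0.04], [0, 0, 0]], [[0, -0.009, 0.1], [0, 0, 0]], [[0, -0.009, 0.16], [0, 0, 0]], [[0, -0.009, 0.2], [0, 0, 0]], [[0, -0.009, 0.22], [0, 0, 0]], [[0, -0.009, 0.23], [0, 0, 0]], [[0, -0.009, 0.236], [0, 0, 0]], [[0, -0.009, 0.236], [0, 0, 0]], [[0, -0.009, 0.236], [0, 0, 0]]]}}

```text
clock: 31.8
tcp_pos: [0.5791, -0.0962, 0.0777]
orientation: [3.135, 0.199, 0.001]
contact_force: [-2.1, 0.2, 4.8]
grip_width: 0.0454
gripper_force: 26.6
```

Request:
{"method": "servo_tool", "body": {"commands": [[[0, 0, 0], [0, 0, 0]], [[0, 0, 0], [0, 0, 0]], [[0, 0, 0], [0, 0, 0]], [[0, 0, 0], [0, 0, 0]], [[0, 0, -0.05], [0, 0, 0]], [[0, 0, -0.15], [0, 0, 0]], [[0, 0, -0.25], [0, 0, 0]], [[0, 0.1, -0.35], [0, 0, 0]], [[0, 0.25, -0.45], [0, 0, 0]], [[0, 0.4, -0.5], [0, 0, 0]], [[0, 0.5, -0.5], [0, 0, 0]], [[0, 0.5, -0.5], [0, 0, 0]], [[0, 0.5, -0.5], [0, 0, 0]]], "claw": 0.35}}

```text
clock: 33.1
tcp_pos: [0.5946, -0.2204, 0.2026]
orientation: [-3.135, -0.198, -0.001]
contact_force: [0.4, 0.3, 0.0]
grip_width: 0.0556
gripper_force: 0.0
```

```bash
cat >> loc.py <<'E'
def gauge(x=.492,y=.33):
    for c in('top','scene'):
        p,d=r.grab_frame(c); C=cloud(c,d); b=(abs(C[...,0]-x)<.1)&(abs(C[...,1]-y)<.1)&(d>0)
        print(c,'gauge top',rect(c,b&(abs(C[...,2]-.066)<.004),.066,30)[:2])
E
python3 - <<'E'
from loc import *
for y in(.07,0,-.07): print(y,r2w(0,y)); plates(.067,*r2w(0,y),q=.05)
gauge(); save('top','t3'); print(bar())
E
```

```text
0.07 [0.56060548 0.04093261]
top red [(np.int32(40), 536.5, 41.1, 12.8, 12.7, -0.3)] yel [(np.int32(39), 585.8, 47.6, 13.0, 12.7, 0.2)] top [(np.int32(903), 559.8, 44.3, 90.4, 46.6, 7.2), (np.int32(118), 568.5, -3.2, 81.6, 8.5, -0.2)]
scene red [(np.int32(27), 534.7, 38.9, 13.4, 12.5, -43.7)] yel [(np.int32(29), 583.0, 47.1, 14.2, 12.8, 46.7)] top [(np.int32(692), 562.3, 39.2, 93.3, 50.9, 6.9)]
0 [ 0.5695 -0.0285]
top red [(np.int32(34), 545.7, -28.5, 12.6, 10.7, 89.7)] yel [(np.int32(37), 596.2, -22.4, 12.2, 12.1, 44.1)] top [(np.int32(896), 570.0, -25.0, 90.8, 46.0, 7.0), (np.int32(133), 576.6, -72.9, 85.9, 10.7, 0.7)]
scene red [(np.int32(22), 544.3, -28.5, 12.0, 9.3, 46.8)] yel [(np.int32(27), 594.0, -22.7, 12.1, 11.3, -76.7)] top [(np.int32(770), 572.8, -29.2, 93.4, 50.7, 7.1)]
-0.07 [ 0.57839452 -0.09793261]
top red [(np.int32(26), 554.9, -96.8, 10.5, 8.5, 89.7)] yel [(np.int32(30), 604.9, -91.7, 12.1, 10.5, -44.9)] top [(np.int32(909), 578.4, -93.7, 90.3, 46.6, 6.1)]
scene red [(np.int32(19), 553.3, -97.5, 9.6, 8.6, 46.9)] yel [(np.int32(24), 602.3, -92.3, 11.0, 9.4, -42.0)] top [(np.int32(859), 580.9, -97.8, 93.4, 49.8, 6.3)]
top gauge top [(np.int32(218), 491.6, 329.9, 33.8, 33.8, -43.9)]
scene gauge top [(np.int32(104), 494.4, 326.1, 35.9, 30.4, -43.1)]
[('top', np.int64(237), array([0.0208, 0.057 ]), np.float64(1.414)), ('scene', np.int64(221), array([0.0164, 0.0591]), np.float64(1.357))]
```

View pics/t3.png

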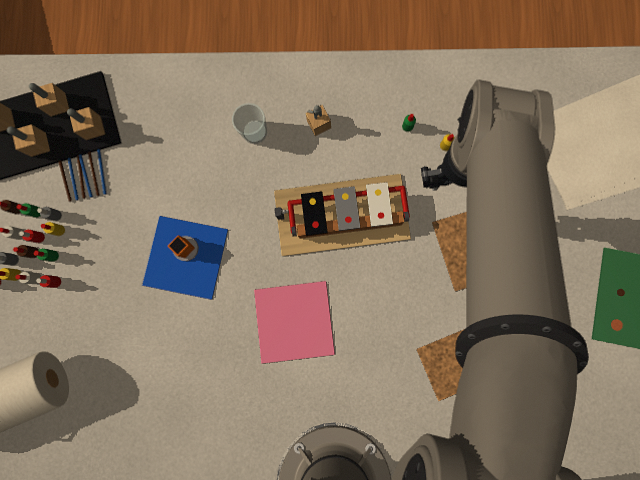

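```bash
python3 - <<'E'
from loc import *
move([.4925,.328,.12],-43.9)
E
```

```text
tcp [ 0.5947 -0.2199  0.202 ] yaw -82.7 q7 -1.25 t 33.6 shift [-0.1271 -2.2259  0.3282] turn [-1.000e-04  1.000e-04 -4.311e-01]
```

Request:
{"method": "servo_tool", "body": {"commands": [[[-0.01, -0.16, 0], [0, 0, -0.03]], [[-0.02, -0.34, 0], [0, 0, -0.07]], [[-0.03, -0.52, 0], [0, 0, -0.12]], [[-0.04, -0.7, 0], [0, 0, -0.17]], [[-0.05, -0.86, 0], [0, 0, -0.21]], [[-0.06, -1, 0], [0, 0, -0.25]]], "claw": 0}}

```text
clock: 34.25
tcp_pos: [0.5476, 0.0283, 0.2023]
orientation: [-3.034, -0.813, -0.001]
contact_force: [0.4, 0.4, 1.1]
grip_width: 0.0855
gripper_force: 0.0
```

```bash
python3 - <<'E'
from loc import *
move([.4925,.328,.12],-43.9)
E
```

```text
tcp [0.5476 0.0283 0.2023] yaw -60.0 q7 -1.33 t 34.2 shift [ 0.4085 -1.1482  0.3296] turn [-0.     -0.0004 -0.1788]
```

Request:
{"method": "servo_tool", "body": {"commands": [[[0.06, -0.16, 0], [0, 0, -0.03]], [[0.12, -0.33, 0], [0, 0, -0.06]], [[0.18, -0.5, 0], [0, 0, -0.09]], [[0.24, -0.66, 0], [0, 0, -0.12]], [[0.3, -0.82, 0], [0, 0, -0.15]], [[0.35, -0.95, 0], [0, 0, -0.17]], [[0.38, -1, 0], [0, 0, -0.175]], [[0.38, -1, 0], [0, 0, -0.175]], [[0.38, -1, 0], [0, 0, -0.175]]]}}

```text
clock: 35.15
tcp_pos: [0.5071, 0.2883, 0.2017]
orientation: [2.897, 1.212, -0.001]
contact_force: [0.3, -1.1, 0.1]
grip_width: 0.085
gripper_force: 0.0
```

```bash
python3 - <<'E'
from loc import *
gauge(); move([.4925,.328,.047],-43.9)
E
```

```text
top gauge top []
scene gauge top [(np.int32(101), 494.3, 326.0, 35.9, 31.8, -43.1)]
tcp [0.5073 0.2875 0.2018] yaw -44.7 q7 -1.58 t 35.2 shift [ 0.0741 -0.1568  0.619 ] turn [ 0.0007  0.0007 -0.0086]
```

Request:
{"method": "servo_tool", "body": {"commands": [[[0.04, -0.08, 0.05], [0, 0, -0.008]], [[0.074, -0.157, 0.15], [0, 0, -0.008]], [[0.074, -0.157, 0.28], [0, 0, -0.008]], [[0.074, -0.157, 0.4], [0, 0, -0.008]], [[0.074, -0.157, 0.5], [0, 0, -0.008]], [[0.074, -0.157, 0.57], [0, 0, -0.008]], [[0.074, -0.157, 0.61], [0, 0, -0.008]], [[0.074, -0.157, 0.619], [0, 0, -0.008]], [[0.074, -0.157, 0.619], [0, 0, -0.008]]]}}

```text
clock: 36.15
tcp_pos: [0.492, 0.3303, 0.0477]
orientation: [2.89, 1.232, 0.001]
contact_force: [0.8, 0.6, -1.0]
grip_width: 0.0854
gripper_force: 0.0
```

Request:
{"method": "servo_tool", "body": {"commands": [[[0, 0, 0], [0, 0, 0]], [[0, 0, 0], [0, 0, 0]], [[0, 0, 0], [0, 0, 0]], [[0, 0, 0], [0, 0, 0]], [[0, 0, 0], [0, 0, 0]], [[0, 0, 0], [0, 0, 0]], [[0, 0, 0], [0, 0, 0]], [[0, 0, 0], [0, 0, 0]]], "claw": 0.57, "squeeze": 20}}

```text
clock: 36.95
tcp_pos: [0.4916, 0.3307, 0.0474]
orientation: [2.889, 1.234, 0.0]
contact_force: [1.3, -0.5, 0.7]
grip_width: 0.0364
gripper_force: 0.6
```

Request:
{"method": "servo_tool", "body": {"commands": [[[0, 0, 0], [0, 0, 0]], [[0, 0, 0], [0, 0, 0]], [[0, 0, 0], [0, 0, 0]], [[0, 0, -0.08], [0, 0, 0]], [[0, 0, -0.2], [0, 0, 0]], [[0, 0, -0.2], [0, 0, -0.09]], [[0, 0, -0.2], [0, 0, -0.18]], [[0, 0, -0.2], [0, 0, -0.27]], [[0, 0, -0.2], [0, 0, -0.36]], [[0, 0, -0.2], [0, 0, -0.45]], [[0, 0, -0.2], [0, 0, -0.54]], [[0, 0, -0.2], [0, 0, -0.63]], [[0, 0, -0.2], [0, 0, -0.72]], [[0, 0, -0.2], [0, 0, -0.81]], [[0, 0, -0.2], [0, 0, -0.9]], [[0, 0, -0.2], [0, 0, -0.98]], [[0, 0, -0.2], [0, 0, -1]], [[0, 0, -0.2], [0, 0, -1]], [[0, 0, -0.2], [0, 0, -1]]], "claw": 0}}

```text
clock: 38.85
tcp_pos: [0.4914, 0.3308, 0.0973]
orientation: [-1.174, -2.914, 0.0]
contact_force: [-0.4, -0.2, 0.1]
grip_width: 0.0857
gripper_force: 0.0
```

```bash
python3 - <<'E'
from loc import *
move([.4916,.3307,.0474],46.2)
E
```

```text
tcp [0.4914 0.3308 0.0973] yaw 46.1 q7 -0.37 t 38.9 shift [-0.0009  0.0004  0.1995] turn [-0.     0.    -0.001]
```

Request:
{"method": "servo_tool", "body": {"commands": [[[0, 0, 0.06], [0, 0, 0]], [[0, 0, 0.13], [0, 0, 0]], [[0, 0, 0.18], [0, 0, 0]], [[0, 0, 0.2], [0, 0, 0]], [[0, 0, 0.2], [0, 0, 0]], [[0, 0, 0.2], [0, 0, 0]]]}}

```text
clock: 39.45
tcp_pos: [0.4914, 0.3311, 0.0473]
orientation: [-1.17, -2.915, -0.0]
contact_force: [0.4, 0.3, -0.1]
grip_width: 0.0852
gripper_force: 0.0
```

Request:
{"method": "servo_tool", "body": {"commands": [[[0, 0, 0], [0, 0, 0]], [[0, 0, 0], [0, 0, 0]], [[0, 0, 0], [0, 0, 0]], [[0, 0, 0], [0, 0, 0]], [[0, 0, 0], [0, 0, 0]], [[0, 0, 0], [0, 0, 0]], [[0, 0, 0], [0, 0, 0]], [[0, 0, 0], [0, 0, 0]]], "claw": 1, "squeeze": 35}}

```text
clock: 40.25
tcp_pos: [0.4916, 0.3309, 0.0477]
orientation: [1.17, 2.915, 0.0]
contact_force: [0.1, -0.3, 5.4]
grip_width: 0.0334
gripper_force: 41.4
```

```bash
python3 - <<'E'
from loc import *
o=r.get_obs(); print(o['contact_force'],o['grip_width']); move([.4916,.3307,.1474],46.2)
E
```

```text
[ 0.13272049 -0.2516538   5.43208249] 0.03337381083130677
tcp [0.4916 0.3309 0.0477] yaw 46.2 q7 -0.42 t 40.2 shift [-0.0005 -0.0005 -0.3989] turn [0.0003 0.0002 0.0005]
```

Request:
{"method": "servo_tool", "body": {"commands": [[[0, 0, -0.03], [0, 0, 0]], [[0, 0, -0.09], [0, 0, 0]], [[0, 0, -0.17], [0, 0, 0]], [[0, 0, -0.26], [0, 0, 0]], [[0, 0, -0.34], [0, 0, 0]], [[0, 0, -0.39], [0, 0, 0]], [[0, 0, -0.39], [0, 0, 0]], [[0, 0, -0.39], [0, 0, 0]], [[0, 0, -0.39], [0, 0, 0]]]}}

```text
clock: 41.15
tcp_pos: [0.4909, 0.3301, 0.1437]
orientation: [-1.17, -2.915, 0.003]
contact_force: [0.2, -0.7, -1.3]
grip_width: 0.0336
gripper_force: 40.5
```

```bash
python3 - <<'E'
from loc import *
move([.5355,.0392,.145],46.2)
E
```

```text
tcp [0.4909 0.3301 0.1437] yaw 46.2 q7 -0.33 t 41.1 shift [-0.9336 -0.7173 -0.004 ] turn [-0.0012 -0.0001  0.0005]
```

Request:
{"method": "servo_tool", "body": {"commands": [[[-0.04, -0.03, 0], [0, 0, 0]], [[-0.12, -0.09, 0], [0, 0, 0]], [[-0.22, -0.17, 0], [0, 0, 0]], [[-0.32, -0.25, 0], [0, 0, 0]], [[-0.42, -0.32, 0], [0, 0, 0]], [[-0.52, -0.4, 0], [0, 0, 0]], [[-0.62, -0.48, 0], [0, 0, 0]], [[-0.72, -0.55, 0], [0, 0, 0]], [[-0.81, -0.62, 0], [0, 0, 0]], [[-0.88, -0.68, 0], [0, 0, 0]], [[-0.92, -0.707, 0], [0, 0, 0]], [[-0.934, -0.717, 0], [0, 0, 0]], [[-0.934, -0.717, 0], [0, 0, 0]], [[-0.934, -0.717, 0], [0, 0, 0]], [[-0.934, -0.717, 0], [0, 0, 0]]]}}

```text
clock: 42.65
tcp_pos: [0.536, 0.0414, 0.1449]
orientation: [-1.167, -2.917, -0.001]
contact_force: [-0.4, -0.4, -2.2]
grip_width: 0.0335
gripper_force: 40.5
```

```bash
python3 - <<'E'
from loc import *
o=r.get_obs(); M=R.from_rotvec(o['orientation']).as_matrix(); print('tilt',np.degrees(np.arccos(-M[2,2])))
save('scene','s4',(250,160,410,280),4); move([.5355,.0392,.1120],46.2)
tip=o['tcp_pos']-[0,0,.0437+.005]; print(tip.round(4))
E
```

```text
tilt 0.03880812725858144
tcp [0.536  0.0412 0.1449] yaw 46.4 q7 0.19 t 42.7 shift [-0.0041 -0.0071  0.1316] turn [ 0.0003 -0.0001  0.0019]
[0.536  0.0414 0.0962]
```

View pics/s4.png

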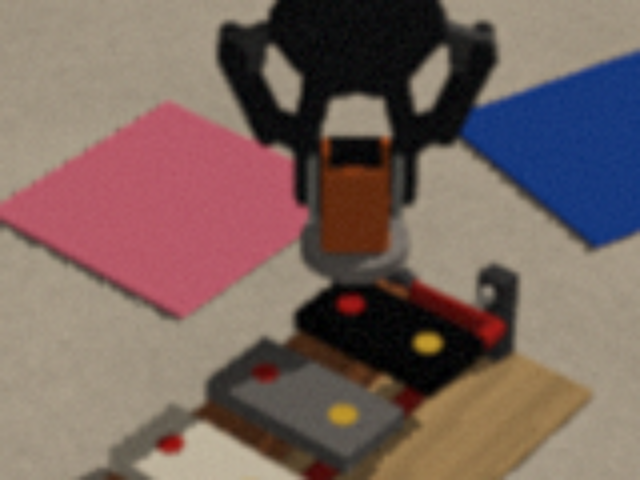

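Request:
{"method": "servo_tool", "body": {"commands": [[[-0.004, -0.007, 0.03], [0, 0, 0]], [[-0.004, -0.007, 0.07], [0, 0, 0]], [[-0.004, -0.007, 0.1], [0, 0, 0]], [[-0.004, -0.007, 0.12], [0, 0, 0]], [[-0.004, -0.007, 0.13], [0, 0, 0]], [[-0.004, -0.007, 0.132], [0, 0, 0]], [[-0.004, -0.007, 0.132], [0, 0, 0]], [[-0.004, -0.007, 0.132], [0, 0, 0]], [[-0.004, -0.007, 0.132], [0, 0, 0]], [[-0.004, -0.007, 0.132], [0, 0, 0]], [[-0.004, -0.007, 0.132], [0, 0, 0]], [[-0.004, -0.007, 0.132], [0, 0, 0]]]}}

```text
clock: 43.9
tcp_pos: [0.5358, 0.038, 0.1119]
orientation: [1.17, 2.915, 0.0]
contact_force: [0.6, 0.2, -1.1]
grip_width: 0.0335
gripper_force: 40.5
```

Request:
{"method": "servo_tool", "body": {"commands": [[[0, 0, 0], [0, 0, 0]], [[0, 0, 0], [0, 0, 0]], [[0, 0, 0], [0, 0, 0]], [[0, 0, 0], [0, 0, 0]], [[0, 0, 0], [0, 0, 0]], [[0, 0, 0], [0, 0, 0]], [[0, 0, -0.03], [0, 0, 0]], [[0, 0, -0.08], [0, 0, 0]], [[0, 0, -0.1], [0, 0, 0]], [[0, 0, -0.1], [0, 0, 0]]]}}

```text
clock: 44.9
tcp_pos: [0.5364, 0.038, 0.1382]
orientation: [1.17, 2.913, 0.001]
contact_force: [-0.6, 0.6, -1.9]
grip_width: 0.0337
gripper_force: 40.4
```

```bash
python3 - <<'E'
from loc import *
move([.5851,.0454,.135],46.2)
E
```

```text
tcp [0.5364 0.038  0.1382] yaw 46.2 q7 0.19 t 44.9 shift [-0.1201  0.1561  0.0131] turn [0.001  0.0011 0.0004]
```

Request:
{"method": "servo_tool", "body": {"commands": [[[-0.03, 0.04, 0], [0, 0, 0]], [[-0.08, 0.1, 0], [0, 0, 0]], [[-0.115, 0.15, 0], [0, 0, 0]], [[-0.12, 0.156, 0.01], [0, 0, 0]], [[-0.12, 0.156, 0.01], [0, 0, 0]], [[-0.12, 0.156, 0.05], [0, 0, 0]], [[-0.12, 0.156, 0.08], [0, 0, 0]], [[-0.12, 0.156, 0.098], [0, 0, 0]], [[-0.12, 0.156, 0.105], [0, 0, 0]], [[-0.12, 0.156, 0.105], [0, 0, 0]], [[-0.12, 0.156, 0.105], [0, 0, 0]], [[-0.12, 0.156, 0.105], [0, 0, 0]], [[-0.12, 0.156, 0.105], [0, 0, 0]], [[-0.12, 0.156, 0.105], [0, 0, 0]], [[-0.12, 0.156, 0.105], [0, 0, 0]]]}}

```text
clock: 46.4
tcp_pos: [0.5842, 0.0452, 0.1106]
orientation: [-1.17, -2.915, 0.001]
contact_force: [-3.4, -1.1, 3.7]
grip_width: 0.0334
gripper_force: 41.1
```

Request:
{"method": "servo_tool", "body": {"commands": [[[0, 0, 0], [0, 0, 0]], [[0, 0, 0], [0, 0, 0]], [[0, 0, 0], [0, 0, 0]], [[0, 0, 0], [0, 0, 0]], [[0, 0, 0], [0, 0, 0]], [[0, 0, 0], [0, 0, 0]], [[0, 0, -0.03], [0, 0, 0]], [[0, 0, -0.08], [0, 0, 0]], [[0, 0, -0.1], [0, 0, 0]], [[0, 0, -0.1], [0, 0, 0]], [[0, 0, -0.1], [0, 0, 0]]]}}

```text
clock: 47.5
tcp_pos: [0.5845, 0.0452, 0.1358]
orientation: [1.17, 2.915, 0.0]
contact_force: [-0.1, -0.4, -1.7]
grip_width: 0.0334
gripper_force: 40.4
```

```bash
python3 - <<'E'
from loc import *
move([.5457,-.0302,.112],46.2)
E
```

```text
tcp [0.5845 0.0452 0.1358] yaw 46.2 q7 0.19 t 47.5 shift [-0.0966 -0.3254  0.095 ] turn [0.0003 0.0003 0.0004]
```

Request:
{"method": "servo_tool", "body": {"commands": [[[-0.02, -0.06, 0], [0, 0, 0]], [[-0.05, -0.16, 0], [0, 0, 0]], [[-0.08, -0.27, 0], [0, 0, 0]], [[-0.095, -0.32, 0], [0, 0, 0]], [[-0.097, -0.325, 0], [0, 0, 0]], [[-0.097, -0.325, 0.04], [0, 0, 0]], [[-0.097, -0.325, 0.07], [0, 0, 0]], [[-0.097, -0.325, 0.088], [0, 0, 0]], [[-0.097, -0.325, 0.094], [0, 0, 0]], [[-0.097, -0.325, 0.094], [0, 0, 0]], [[-0.097, -0.325, 0.094], [0, 0, 0]], [[-0.097, -0.325, 0.094], [0, 0, 0]], [[-0.097, -0.325, 0.094], [0, 0, 0]], [[-0.097, -0.325, 0.094], [0, 0, 0]], [[-0.097, -0.325, 0.094], [0, 0, 0]]]}}

```text
clock: 49.0
tcp_pos: [0.5458, -0.0302, 0.1122]
orientation: [1.17, 2.915, 0.0]
contact_force: [0.4, 0.5, -0.1]
grip_width: 0.0331
gripper_force: 40.5
```

Request:
{"method": "servo_tool", "body": {"commands": [[[0, 0, 0], [0, 0, 0]], [[0, 0, 0], [0, 0, 0]], [[0, 0, 0], [0, 0, 0]], [[0, 0, 0], [0, 0, 0]], [[0, 0, 0], [0, 0, 0]], [[0, 0, 0], [0, 0, 0]], [[0, 0, -0.03], [0, 0, 0]], [[0, 0, -0.08], [0, 0, 0]], [[0, 0, -0.1], [0, 0, 0]], [[0, 0, -0.1], [0, 0, 0]], [[0, 0, -0.1], [0, 0, 0]]]}}

```text
clock: 50.1
tcp_pos: [0.5456, -0.0303, 0.1373]
orientation: [1.171, 2.915, -0.0]
contact_force: [-0.4, -0.4, -2.1]
grip_width: 0.0337
gripper_force: 40.4
```

```bash
python3 - <<'E'
from loc import *
plates(.067,*r2w(0,.07),q=.05,cams=('scene',)); plates(.067,*r2w(0,0),q=.05,cams=('scene',))
move([.5953,-.024,.112],46.2)
E
```

```text
scene red [(np.int32(27), 534.7, 38.9, 13.4, 12.5, -43.7)] yel [(np.int32(29), 583.0, 47.1, 14.2, 12.8, 46.7)] top [(np.int32(670), 562.5, 39.3, 93.8, 50.6, 6.9)]
scene red [(np.int32(18), 545.5, -29.5, 12.0, 6.2, 46.8)] yel [(np.int32(28), 593.2, -22.9, 11.9, 11.7, -43.5)] top [(np.int32(686), 572.5, -29.4, 92.6, 51.0, 7.1)]
tcp [ 0.5453 -0.0303  0.1368] yaw 46.2 q7 0.32 t 50.2 shift [-0.127   0.1564  0.0991] turn [-0.0003 -0.0002  0.0005]
```

Plates have not moved. Next: grey yellow.

Request:
{"method": "servo_tool", "body": {"commands": [[[-0.03, 0.04, 0], [0, 0, 0]], [[-0.08, 0.1, 0], [0, 0, 0]], [[-0.12, 0.15, 0], [0, 0, 0]], [[-0.127, 0.156, 0], [0, 0, 0]], [[-0.127, 0.156, 0], [0, 0, 0]], [[-0.127, 0.156, 0.04], [0, 0, 0]], [[-0.127, 0.156, 0.07], [0, 0, 0]], [[-0.127, 0.156, 0.09], [0, 0, 0]], [[-0.127, 0.156, 0.098], [0, 0, 0]], [[-0.127, 0.156, 0.098], [0, 0, 0]], [[-0.127, 0.156, 0.098], [0, 0, 0]], [[-0.127, 0.156, 0.098], [0, 0, 0]], [[-0.127, 0.156, 0.098], [0, 0, 0]], [[-0.127, 0.156, 0.098], [0, 0, 0]], [[-0.127, 0.156, 0.098], [0, 0, 0]]]}}

```text
clock: 51.7
tcp_pos: [0.5957, -0.0239, 0.1127]
orientation: [1.17, 2.915, 0.0]
contact_force: [0.1, 0.3, -0.6]
grip_width: 0.0332
gripper_force: 40.5
```

Request:
{"method": "servo_tool", "body": {"commands": [[[0, 0, 0], [0, 0, 0]], [[0, 0, 0], [0, 0, 0]], [[0, 0, 0], [0, 0, 0]], [[0, 0, 0], [0, 0, 0]], [[0, 0, 0], [0, 0, 0]], [[0, 0, 0], [0, 0, 0]], [[0, 0, -0.03], [0, 0, 0]], [[0, 0, -0.08], [0, 0, 0]], [[0, 0, -0.1], [0, 0, 0]], [[0, 0, -0.1], [0, 0, 0]], [[0, 0, -0.1], [0, 0, 0]]]}}

```text
clock: 52.8
tcp_pos: [0.5955, -0.0241, 0.1378]
orientation: [1.171, 2.915, -0.0]
contact_force: [-0.9, -0.4, -1.7]
grip_width: 0.0336
gripper_force: 40.5
```

```bash
python3 - <<'E'
from loc import *
move([.5543,-.0990,.112],46.2)
E
```

```text
tcp [ 0.5955 -0.0241  0.1378] yaw 46.2 q7 0.32 t 52.8 shift [-0.0881 -0.3305  0.1033] turn [0.     0.0003 0.0004]
```

Request:
{"method": "servo_tool", "body": {"commands": [[[-0.02, -0.06, 0], [0, 0, 0]], [[-0.05, -0.16, 0], [0, 0, 0]], [[-0.08, -0.27, 0], [0, 0, 0]], [[-0.088, -0.325, 0], [0, 0, 0]], [[-0.088, -0.33, 0], [0, 0, 0]], [[-0.088, -0.33, 0.04], [0, 0, 0]], [[-0.088, -0.33, 0.07], [0, 0, 0]], [[-0.088, -0.33, 0.094], [0, 0, 0]], [[-0.088, -0.33, 0.102], [0, 0, 0]], [[-0.088, -0.33, 0.102], [0, 0, 0]], [[-0.088, -0.33, 0.102], [0, 0, 0]], [[-0.088, -0.33, 0.102], [0, 0, 0]], [[-0.088, -0.33, 0.102], [0, 0, 0]], [[-0.088, -0.33, 0.102], [0, 0, 0]], [[-0.088, -0.33, 0.102], [0, 0, 0]]]}}

```text
clock: 54.3
tcp_pos: [0.5546, -0.0988, 0.1123]
orientation: [1.17, 2.915, 0.0]
contact_force: [0.2, 0.6, -1.0]
grip_width: 0.0336
gripper_force: 40.5
```

Request:
{"method": "servo_tool", "body": {"commands": [[[0, 0, 0], [0, 0, 0]], [[0, 0, 0], [0, 0, 0]], [[0, 0, 0], [0, 0, 0]], [[0, 0, 0], [0, 0, 0]], [[0, 0, 0], [0, 0, 0]], [[0, 0, 0], [0, 0, 0]], [[0, 0, -0.03], [0, 0, 0]], [[0, 0, -0.08], [0, 0, 0]], [[0, 0, -0.1], [0, 0, 0]], [[0, 0, -0.1], [0, 0, 0]], [[0, 0, -0.1], [0, 0, 0]]]}}

```text
clock: 55.4
tcp_pos: [0.5543, -0.0989, 0.1373]
orientation: [1.171, 2.915, -0.0]
contact_force: [0.5, 0.8, -2.4]
grip_width: 0.0337
gripper_force: 40.5
```

```bash
python3 - <<'E'
from loc import *
plates(.067,*r2w(0,-.07),q=.05,cams=('scene',)); move([.6041,-.0934,.112],46.2)
E
```

```text
scene red [(np.int32(10), 554.7, -99.4, 8.9, 4.8, 67.7)] yel [(np.int32(25), 602.3, -92.3, 11.0, 9.4, -42.0)] top [(np.int32(756), 580.9, -97.9, 93.8, 50.0, 7.8)]
tcp [ 0.5541 -0.0989  0.137 ] yaw 46.2 q7 0.45 t 55.5 shift [-0.1292  0.1542  0.0998] turn [-0.0002 -0.      0.0004]
```

Request:
{"method": "servo_tool", "body": {"commands": [[[-0.03, 0.04, 0], [0, 0, 0]], [[-0.08, 0.1, 0], [0, 0, 0]], [[-0.12, 0.15, 0], [0, 0, 0]], [[-0.129, 0.154, 0], [0, 0, 0]], [[-0.129, 0.154, 0], [0, 0, 0]], [[-0.129, 0.154, 0.04], [0, 0, 0]], [[-0.129, 0.154, 0.07], [0, 0, 0]], [[-0.129, 0.154, 0.09], [0, 0, 0]], [[-0.129, 0.154, 0.099], [0, 0, 0]], [[-0.129, 0.154, 0.099], [0, 0, 0]], [[-0.129, 0.154, 0.099], [0, 0, 0]], [[-0.129, 0.154, 0.099], [0, 0, 0]], [[-0.129, 0.154, 0.099], [0, 0, 0]], [[-0.129, 0.154, 0.099], [0, 0, 0]], [[-0.129, 0.154, 0.099], [0, 0, 0]]]}}

```text
clock: 56.95
tcp_pos: [0.6045, -0.0932, 0.1125]
orientation: [1.17, 2.915, 0.0]
contact_force: [0.1, -0.3, -1.3]
grip_width: 0.0337
gripper_force: 40.5
```

Request:
{"method": "servo_tool", "body": {"commands": [[[0, 0, 0], [0, 0, 0]], [[0, 0, 0], [0, 0, 0]], [[0, 0, 0], [0, 0, 0]], [[0, 0, 0], [0, 0, 0]], [[0, 0, 0], [0, 0, 0]], [[0, 0, 0], [0, 0, 0]], [[0, 0, -0.03], [0, 0, 0]], [[0, 0, -0.08], [0, 0, 0]], [[0, 0, -0.14], [0, 0, 0]], [[0, 0, -0.14], [0, 0, 0]], [[0, 0, -0.14], [0, 0, 0]]]}}

```text
clock: 58.05
tcp_pos: [0.6047, -0.0934, 0.1482]
orientation: [1.17, 2.914, 0.0]
contact_force: [1.1, -0.4, -2.4]
grip_width: 0.0333
gripper_force: 40.6
```

```bash
python3 - <<'E'
from loc import *
move([.474,.331,.145],46.2)
E
```

```text
tcp [ 0.6047 -0.0934  0.1482] yaw 46.2 q7 0.44 t 58.0 shift [1.5515 0.8645 0.0111] turn [0.0004 0.0009 0.0004]
```

Request:
{"method": "servo_tool", "body": {"commands": [[[0.04, 0.02, 0], [0, 0, 0]], [[0.12, 0.07, 0], [0, 0, 0]], [[0.23, 0.13, 0], [0, 0, 0]], [[0.36, 0.2, 0], [0, 0, 0]], [[0.49, 0.27, 0], [0, 0, 0]], [[0.62, 0.35, 0], [0, 0, 0]], [[0.75, 0.42, 0], [0, 0, 0]], [[0.88, 0.49, 0], [0, 0, 0]], [[1, 0.56, 0], [0, 0, 0]]]}}

```text
clock: 58.95
tcp_pos: [0.5186, 0.1828, 0.1469]
orientation: [-1.168, -2.915, 0.001]
contact_force: [0.1, 1.0, -1.6]
grip_width: 0.0334
gripper_force: 40.6
```

Request:
{"method": "servo_tool", "body": {"commands": [[[0.11, 0.06, 0], [0, 0, 0]], [[0.22, 0.12, 0], [0, 0, 0]], [[0.33, 0.18, 0], [0, 0, 0]], [[0.43, 0.24, 0], [0, 0, 0]], [[0.5, 0.28, 0], [0, 0, 0]], [[0.54, 0.3, 0], [0, 0, 0]], [[0.552, 0.305, 0], [0, 0, 0]], [[0.552, 0.305, 0], [0, 0, 0]], [[0.552, 0.305, 0], [0, 0, 0]], [[0.552, 0.305, 0], [0, 0, 0]]]}}

```text
clock: 59.95
tcp_pos: [0.4742, 0.3299, 0.1471]
orientation: [1.173, 2.914, -0.001]
contact_force: [0.2, -0.1, -1.7]
grip_width: 0.0337
gripper_force: 40.5
```

```bash
python3 - <<'E'
from loc import *
move([.474,.331,.0482],46.2)
E
```

```text
tcp [0.4742 0.3299 0.1471] yaw 46.1 q7 -0.35 t 60.0 shift [0.004  0.0028 0.3956] turn [-0.0004  0.0004 -0.0007]
```

Request:
{"method": "servo_tool", "body": {"commands": [[[0, 0, 0.05], [0, 0, 0]], [[0, 0, 0.14], [0, 0, 0]], [[0, 0, 0.23], [0, 0, 0]], [[0, 0, 0.31], [0, 0, 0]], [[0, 0, 0.36], [0, 0, 0]], [[0, 0, 0.385], [0, 0, 0]], [[0, 0, 0.395], [0, 0, 0]], [[0, 0, 0.397], [0, 0, 0]], [[0, 0, 0.397], [0, 0, 0]]]}}

```text
clock: 60.85
tcp_pos: [0.4739, 0.3317, 0.0488]
orientation: [1.17, 2.915, 0.002]
contact_force: [-0.5, -1.3, -0.6]
grip_width: 0.0337
gripper_force: 40.5
```

Request:
{"method": "servo_tool", "body": {"commands": [[[0, 0, 0], [0, 0, 0]], [[0, 0, 0], [0, 0, 0]], [[0, 0, 0], [0, 0, 0]], [[0, 0, 0], [0, 0, 0]], [[0, 0, 0], [0, 0, 0]], [[0, 0, -0.05], [0, 0, 0]], [[0, 0, -0.15], [0, 0, 0]], [[0, 0, -0.27], [0, 0, 0]], [[0, 0, -0.4], [0, 0, 0]], [[0, 0, -0.4], [0, 0, 0]], [[0, 0, -0.4], [0, 0, 0]]], "claw": 0}}

```text
clock: 61.95
tcp_pos: [0.474, 0.3315, 0.1494]
orientation: [1.17, 2.914, 0.002]
contact_force: [-0.2, 0.1, -0.1]
grip_width: 0.0852
gripper_force: 0.0
```

```bash
python3 - <<'E'
from loc import *
gauge(.474,.33); move([*r2w(0,-.07),.15],97.3)
E
```

```text
top gauge top []
scene gauge top [(np.int32(102), 476.1, 326.4, 36.5, 31.6, -43.1)]
tcp [0.4733 0.3307 0.1476] yaw 46.2 q7 -0.35 t 62.0 shift [-1.4894 -0.9475 -0.0082] turn [-7.000e-04 -2.000e-04 -5.673e-01]
```

Request:
{"method": "servo_tool", "body": {"commands": [[[-0.12, -0.08, 0], [0, 0, -0.05]], [[-0.26, -0.17, 0], [0, 0, -0.12]], [[-0.41, -0.26, 0], [0, 0, -0.2]], [[-0.56, -0.35, 0], [0, 0, -0.28]], [[-0.71, -0.45, 0], [0, 0, -0.36]], [[-0.86, -0.54, 0], [0, 0, -0.44]], [[-1, -0.63, 0], [0, 0, -0.52]], [[-1, -0.63, 0], [0, 0, -0.567]]], "claw": 0.35}}

```text
clock: 62.85
tcp_pos: [0.5459, 0.0367, 0.1458]
orientation: [0.19, -3.132, 0.005]
contact_force: [-0.3, -0.9, 0.4]
grip_width: 0.0557
gripper_force: 0.0
```

```bash
python3 - <<'E'
from loc import *
move([.5789,-.0962,.14],97.0)
E
```

```text
tcp [0.5459 0.0367 0.1458] yaw 96.9 q7 0.96 t 62.9 shift [-0.0669 -0.5434  0.0246] turn [-0.0019 -0.0024 -0.0006]
```

Request:
{"method": "servo_tool", "body": {"commands": [[[-0.02, -0.12, 0], [0, 0, 0]], [[-0.04, -0.28, 0], [0, 0, 0]], [[-0.06, -0.44, 0], [0, 0, 0]], [[-0.067, -0.53, 0], [0, 0, 0]], [[-0.067, -0.543, 0], [0, 0, 0]], [[-0.067, -0.543, 0], [0, 0, 0]], [[-0.067, -0.543, 0], [0, 0, 0]], [[-0.067, -0.543, 0], [0, 0, 0]]]}}

```text
clock: 63.65
tcp_pos: [0.5787, -0.0859, 0.1481]
orientation: [0.204, -3.135, -0.001]
contact_force: [-0.1, 0.0, -0.6]
grip_width: 0.0554
gripper_force: 0.0
```

```bash
python3 - <<'E'
from loc import *
move([.5789,-.0962,.0772],97.0)
E
```

```text
tcp [ 0.5787 -0.0859  0.1481] yaw 97.4 q7 1.2 t 63.6 shift [ 0.0045 -0.0411  0.2834] turn [ 0.0004 -0.0001  0.005 ]
```

Request:
{"method": "servo_tool", "body": {"commands": [[[0.004, -0.041, 0.03], [0, 0, 0.005]], [[0.004, -0.041, 0.08], [0, 0, 0.005]], [[0.004, -0.041, 0.15], [0, 0, 0.005]], [[0.004, -0.041, 0.21], [0, 0, 0.005]], [[0.004, -0.041, 0.26], [0, 0, 0.005]], [[0.004, -0.041, 0.28], [0, 0, 0.005]], [[0.004, -0.041, 0.283], [0, 0, 0.005]], [[0.004, -0.041, 0.283], [0, 0, 0.005]], [[0.004, -0.041, 0.283], [0, 0, 0.005]]]}}

```text
clock: 64.55
tcp_pos: [0.5799, -0.0981, 0.078]
orientation: [-0.187, 3.135, -0.0]
contact_force: [-0.4, 0.1, 0.0]
grip_width: 0.0551
gripper_force: 0.0
```

Request:
{"method": "servo_tool", "body": {"commands": [[[0, 0, 0], [0, 0, 0]], [[0, 0, 0], [0, 0, 0]], [[0, 0, 0], [0, 0, 0]], [[0, 0, 0], [0, 0, 0]], [[0, 0, 0], [0, 0, 0]]], "claw": 1, "squeeze": 25}}

```text
clock: 65.05
tcp_pos: [0.5799, -0.0981, 0.0781]
orientation: [-0.187, 3.135, -0.001]
contact_force: [-1.4, -0.7, 4.9]
grip_width: 0.0449
gripper_force: 25.7
```

Request:
{"method": "servo_tool", "body": {"commands": [[[0, 0, -0.02], [0, 0, 0]], [[0, 0, -0.06], [0, 0, 0]], [[0, 0, -0.13], [0, 0, 0]], [[0, 0, -0.22], [0, 0, 0]], [[0, 0, -0.25], [0, 0, 0]], [[0, 0, -0.25], [0, 0, 0]], [[0, 0, -0.25], [0, 0, 0]], [[0, 0, -0.25], [0, 0, 0]]]}}

```text
clock: 65.85
tcp_pos: [0.5787, -0.0984, 0.1389]
orientation: [0.187, -3.134, -0.0]
contact_force: [0.1, 0.2, -1.1]
grip_width: 0.0451
gripper_force: 26.0
```

```bash
python3 - <<'E'
from loc import *
move([.4967,-.3148,.10],106.6)
E
```

```text
tcp [ 0.5787 -0.0984  0.1389] yaw 96.8 q7 1.21 t 65.8 shift [ 0.4282 -0.8205  0.1561] turn [ 0.0002 -0.001  -0.1086]
```

Request:
{"method": "servo_tool", "body": {"commands": [[[0.02, -0.04, 0], [0, 0, -0.01]], [[0.07, -0.13, 0], [0, 0, -0.02]], [[0.13, -0.25, 0], [0, 0, -0.04]], [[0.19, -0.37, 0], [0, 0, -0.06]], [[0.25, -0.49, 0], [0, 0, -0.08]], [[0.32, -0.61, 0], [0, 0, -0.1]], [[0.38, -0.73, 0], [0, 0, -0.109]], [[0.42, -0.8, 0], [0, 0, -0.109]], [[0.428, -0.82, 0.04], [0, 0, -0.109]], [[0.428, -0.82, 0.1], [0, 0, -0.109]], [[0.428, -0.82, 0.15], [0, 0, -0.109]], [[0.428, -0.82, 0.15], [0, 0, -0.109]], [[0.428, -0.82, 0.15], [0, 0, -0.109]], [[0.428, -0.82, 0.15], [0, 0, -0.109]]]}}

```text
clock: 67.25
tcp_pos: [0.4982, -0.3136, 0.1027]
orientation: [-0.457, 3.107, -0.0]
contact_force: [0.0, -0.5, -0.5]
grip_width: 0.0455
gripper_force: 25.9
```

```bash
python3 - <<'E'
from loc import *
move([.4974,-.3146,.0271],106.6)
E
```

```text
tcp [ 0.4982 -0.3136  0.1027] yaw 106.7 q7 1.71 t 67.2 shift [ 0.0045 -0.0028  0.3024] turn [-0.0001  0.0005  0.0014]
```

Request:
{"method": "servo_tool", "body": {"commands": [[[0.004, -0.003, 0.05], [0, 0, 0]], [[0.004, -0.003, 0.13], [0, 0, 0]], [[0.004, -0.003, 0.2], [0, 0, 0]], [[0.004, -0.003, 0.26], [0, 0, 0]], [[0.004, -0.003, 0.29], [0, 0, 0]], [[0.004, -0.003, 0.301], [0, 0, 0]], [[0.004, -0.003, 0.304], [0, 0, 0]], [[0.004, -0.003, 0.304], [0, 0, 0]], [[0.004, -0.003, 0.304], [0, 0, 0]]]}}

```text
clock: 68.15
tcp_pos: [0.4957, -0.3149, 0.0269]
orientation: [0.454, -3.106, -0.0]
contact_force: [-6.5, 1.7, 12.2]
grip_width: 0.0451
gripper_force: 27.8
```

Request:
{"method": "servo_tool", "body": {"commands": [[[0, 0, 0], [0, 0, 0]], [[0, 0, 0], [0, 0, 0]], [[0, 0, 0], [0, 0, 0]], [[0, 0, 0], [0, 0, 0]], [[0, 0, -0.06], [0, 0, 0]], [[0, 0, -0.2], [0, 0, 0]], [[0, 0, -0.35], [0, 0, 0]], [[0, 0, -0.48], [0, 0, 0]], [[0, 0, -0.48], [0, 0, 0]], [[0, 0, -0.48], [0, 0, 0]], [[0, 0, -0.48], [0, 0, 0]]], "claw": 0.35}}

```text
clock: 69.25
tcp_pos: [0.496, -0.3154, 0.1458]
orientation: [0.454, -3.107, -0.001]
contact_force: [-0.2, 1.2, 0.2]
grip_width: 0.0555
gripper_force: 0.0
```

```bash
python3 - <<'E'
from loc import *
plates(.016,.497,-.3145); move([.5705,-.0271,.14],97.1)
E
```

```text
top red [(np.int32(25), 471.7, -319.8, 10.6, 9.8, 24.3)] yel [(np.int32(16), 522.6, -304.0, 11.1, 6.3, -76.1)] top [(np.int32(642), 494.8, -311.4, 89.5, 47.4, 16.6)]
scene red [(np.int32(22), 469.6, -321.1, 10.0, 7.6, 47.6)] yel [(np.int32(28), 517.9, -306.8, 11.5, 9.7, 47.6)] top [(np.int32(989), 497.3, -315.2, 95.5, 50.3, 16.6)]
tcp [ 0.496  -0.3153  0.1453] yaw 106.6 q7 1.76 t 69.3 shift [-0.6158  1.019   0.0216] turn [ 0.0008 -0.001   0.106 ]
```

Request:
{"method": "servo_tool", "body": {"commands": [[[-0.08, 0.14, 0], [0, 0, 0.01]], [[-0.18, 0.3, 0], [0, 0, 0.03]], [[-0.28, 0.46, 0], [0, 0, 0.05]], [[-0.38, 0.62, 0], [0, 0, 0.07]], [[-0.48, 0.78, 0], [0, 0, 0.09]], [[-0.56, 0.92, 0], [0, 0, 0.106]], [[-0.616, 1, 0], [0, 0, 0.106]], [[-0.616, 1, 0], [0, 0, 0.106]], [[-0.616, 1, 0], [0, 0, 0.106]], [[-0.616, 1, 0], [0, 0, 0.106]], [[-0.616, 1, 0], [0, 0, 0.106]]]}}

```text
clock: 70.45
tcp_pos: [0.5723, -0.0336, 0.1458]
orientation: [0.191, -3.135, 0.001]
contact_force: [-0.7, -0.8, -0.1]
grip_width: 0.0557
gripper_force: 0.0
```

```bash
python3 - <<'E'
from loc import *
move([.5705,-.0271,.077],97.1)
E
```

```text
tcp [ 0.5723 -0.0336  0.1458] yaw 97.0 q7 1.1 t 70.5 shift [0.0038 0.0268 0.2751] turn [-0.0003 -0.0007 -0.0015]
```

Request:
{"method": "servo_tool", "body": {"commands": [[[0.004, 0.027, 0.02], [0, 0, 0]], [[0.004, 0.027, 0.08], [0, 0, 0]], [[0.004, 0.027, 0.15], [0, 0, 0]], [[0.004, 0.027, 0.21], [0, 0, 0]], [[0.004, 0.027, 0.25], [0, 0, 0]], [[0.004, 0.027, 0.27], [0, 0, 0]], [[0.004, 0.027, 0.275], [0, 0, 0]], [[0.004, 0.027, 0.275], [0, 0, 0]], [[0.004, 0.027, 0.275], [0, 0, 0]]]}}

```text
clock: 71.35
tcp_pos: [0.5713, -0.0251, 0.0781]
orientation: [-0.195, 3.135, -0.0]
contact_force: [0.8, 0.2, 0.3]
grip_width: 0.0554
gripper_force: 0.0
```

Request:
{"method": "servo_tool", "body": {"commands": [[[0, 0, 0], [0, 0, 0]], [[0, 0, 0], [0, 0, 0]], [[0, 0, 0], [0, 0, 0]], [[0, 0, 0], [0, 0, 0]], [[0, 0, 0], [0, 0, 0]]], "claw": 1}}

```text
clock: 71.85
tcp_pos: [0.5713, -0.0252, 0.0783]
orientation: [-0.194, 3.134, -0.001]
contact_force: [-1.4, -0.1, 6.3]
grip_width: 0.0451
gripper_force: 25.7
```

Request:
{"method": "servo_tool", "body": {"commands": [[[0, 0, -0.02], [0, 0, 0]], [[0, 0, -0.06], [0, 0, 0]], [[0, 0, -0.13], [0, 0, 0]], [[0, 0, -0.22], [0, 0, 0]], [[0, 0, -0.25], [0, 0, 0]], [[0, 0, -0.25], [0, 0, 0]], [[0, 0, -0.25], [0, 0, 0]], [[0, 0, -0.25], [0, 0, 0]]]}}

```text
clock: 72.65
tcp_pos: [0.5702, -0.0255, 0.1392]
orientation: [0.194, -3.134, 0.0]
contact_force: [0.6, -0.5, -1.1]
grip_width: 0.0451
gripper_force: 26.0
```

```bash
python3 - <<'E'
from loc import *
move([.4957,-.3149,.10],106.6)
E
```

```text
tcp [ 0.5702 -0.0255  0.1392] yaw 97.1 q7 1.08 t 72.7 shift [ 0.4386 -1.1118  0.1574] turn [ 1.000e-04 -9.000e-04 -1.056e-01]
```

Request:
{"method": "servo_tool", "body": {"commands": [[[0.02, -0.05, 0], [0, 0, -0.01]], [[0.06, -0.15, 0], [0, 0, -0.02]], [[0.12, -0.3, 0], [0, 0, -0.04]], [[0.18, -0.45, 0], [0, 0, -0.06]], [[0.24, -0.6, 0], [0, 0, -0.08]], [[0.3, -0.75, 0], [0, 0, -0.1]], [[0.36, -0.9, 0], [0, 0, -0.106]], [[0.41, -0.98, 0], [0, 0, -0.106]], [[0.43, -1, 0], [0, 0, -0.106]], [[0.438, -1, 0], [0, 0, -0.106]], [[0.438, -1, 0], [0, 0, -0.106]], [[0.438, -1, 0], [0, 0, -0.106]]]}}

```text
clock: 73.85
tcp_pos: [0.4938, -0.2849, 0.1402]
orientation: [-0.459, 3.107, 0.001]
contact_force: [0.5, 0.4, -1.3]
grip_width: 0.045
gripper_force: 26.0
```

Request:
{"method": "servo_tool", "body": {"commands": [[[0, -0.05, 0], [0, 0, 0]], [[0, -0.1, 0.03], [0, 0, 0]], [[0, -0.11, 0.08], [0, 0, 0]], [[0, -0.11, 0.13], [0, 0, 0]], [[0, -0.11, 0.13], [0, 0, 0]], [[0, -0.11, 0.13], [0, 0, 0]], [[0, -0.11, 0.13], [0, 0, 0]]]}}

```text
clock: 74.55
tcp_pos: [0.5013, -0.3127, 0.1078]
orientation: [-0.456, 3.108, 0.0]
contact_force: [-0.6, 1.2, -0.5]
grip_width: 0.0449
gripper_force: 25.9
```

```bash
python3 - <<'E'
from loc import *
move([.4957,-.3149,.0393],106.6)
E
```

```text
tcp [ 0.5013 -0.3127  0.1078] yaw 106.7 q7 1.72 t 74.5 shift [ 0.0239 -0.0019  0.274 ] turn [0.     0.0003 0.0009]
```

Request:
{"method": "servo_tool", "body": {"commands": [[[0.024, -0.002, 0.04], [0, 0, 0]], [[0.024, -0.002, 0.11], [0, 0, 0]], [[0.024, -0.002, 0.18], [0, 0, 0]], [[0.024, -0.002, 0.23], [0, 0, 0]], [[0.024, -0.002, 0.255], [0, 0, 0]], [[0.024, -0.002, 0.26], [0, 0, 0]], [[0.024, -0.002, 0.26], [0, 0, 0]], [[0.024, -0.002, 0.26], [0, 0, 0]], [[0.024, -0.002, 0.26], [0, 0, 0]]]}}

```text
clock: 75.45
tcp_pos: [0.4958, -0.3156, 0.0432]
orientation: [-0.454, 3.108, -0.001]
contact_force: [-0.4, -0.2, -1.2]
grip_width: 0.0449
gripper_force: 25.9
```

```bash
python3 - <<'E'
from loc import *
move([.4957,-.3149,.0393],106.6)
E
```

```text
tcp [ 0.4958 -0.3156  0.0432] yaw 106.6 q7 1.66 t 75.5 shift [-0.0003  0.0027  0.0156] turn [-0.0005  0.0005  0.0004]
```

Request:
{"method": "servo_tool", "body": {"commands": [[[0, 0.003, 0.006], [0, 0, 0]], [[0, 0.003, 0.012], [0, 0, 0]], [[0, 0.003, 0.015], [0, 0, 0]], [[0, 0.003, 0.015], [0, 0, 0]], [[0, 0.003, 0.015], [0, 0, 0]]]}}

```text
clock: 75.95
tcp_pos: [0.4952, -0.3147, 0.0394]
orientation: [0.455, -3.108, 0.001]
contact_force: [-2.3, 0.6, 5.3]
grip_width: 0.0452
gripper_force: 26.5
```

Request:
{"method": "servo_tool", "body": {"commands": [[[0, 0, 0], [0, 0, 0]], [[0, 0, 0], [0, 0, 0]], [[0, 0, 0], [0, 0, 0]], [[0, 0, 0], [0, 0, 0]], [[0, 0, -0.06], [0, 0, 0]], [[0, 0, -0.2], [0, 0, 0]], [[0, 0, -0.35], [0, 0, 0]], [[0, 0, -0.42], [0, 0, 0]], [[0, 0, -0.42], [0, 0, 0]], [[0, 0, -0.42], [0, 0, 0]], [[0, 0, -0.42], [0, 0, 0]]], "claw": 0.35}}

```text
clock: 77.05
tcp_pos: [0.4942, -0.3147, 0.1426]
orientation: [0.454, -3.107, -0.002]
contact_force: [-0.2, 0.1, -1.3]
grip_width: 0.0555
gripper_force: 0.0
```

```bash
python3 - <<'E'
from loc import *
plates(.028,.497,-.3145); move([.5613,.0425,.14],97.1)
E
```

```text
top red [(np.int32(32), 470.4, -319.4, 12.8, 10.7, 89.8)] yel [(np.int32(25), 521.2, -305.4, 10.9, 8.7, 89.7)] top [(np.int32(604), 493.9, -311.3, 89.8, 47.4, 16.5)]
scene red [(np.int32(31), 469.0, -321.5, 12.4, 10.1, 47.6)] yel [(np.int32(36), 517.3, -307.1, 12.7, 12.2, 17.2)] top [(np.int32(993), 495.6, -315.5, 93.8, 50.2, 16.5)]
tcp [ 0.4944 -0.3145  0.1425] yaw 106.6 q7 1.76 t 77.2 shift [-0.6654  1.2915  0.0112] turn [ 0.001 -0.001  0.106]
```

Request:
{"method": "servo_tool", "body": {"commands": [[[-0.08, 0.14, 0], [0, 0, 0.01]], [[-0.17, 0.32, 0], [0, 0, 0.03]], [[-0.26, 0.5, 0], [0, 0, 0.05]], [[-0.36, 0.68, 0], [0, 0, 0.08]], [[-0.45, 0.86, 0], [0, 0, 0.1]], [[-0.54, 1, 0], [0, 0, 0.106]], [[-0.62, 1, 0], [0, 0, 0.106]]]}}

```text
clock: 77.85
tcp_pos: [0.5711, -0.0234, 0.144]
orientation: [0.209, -3.134, -0.004]
contact_force: [0.8, 0.1, 0.5]
grip_width: 0.0554
gripper_force: 0.0
```

Request:
{"method": "servo_tool", "body": {"commands": [[[-0.04, 0.15, 0], [0, 0, 0]], [[-0.04, 0.25, 0], [0, 0, 0]], [[-0.04, 0.28, 0], [0, 0, 0]], [[-0.04, 0.28, 0], [0, 0, 0]], [[-0.04, 0.28, 0], [0, 0, 0]], [[-0.04, 0.28, 0], [0, 0, 0]], [[-0.04, 0.28, 0], [0, 0, 0]]]}}

```text
clock: 78.55
tcp_pos: [0.5735, 0.0383, 0.1436]
orientation: [0.191, -3.135, 0.001]
contact_force: [-0.2, 0.6, 0.3]
grip_width: 0.0557
gripper_force: 0.0
```

```bash
python3 - <<'E'
from loc import *
move([.5613,.0423,.078],97.1)
E
```

```text
tcp [0.5735 0.0383 0.1436] yaw 97.0 q7 0.97 t 78.5 shift [0.0463 0.0221 0.2623] turn [-0.0004 -0.0002 -0.0015]
```

Request:
{"method": "servo_tool", "body": {"commands": [[[0.03, 0.02, 0], [0, 0, 0]], [[0.046, 0.022, 0.03], [0, 0, 0]], [[0.046, 0.022, 0.09], [0, 0, 0]], [[0.046, 0.022, 0.16], [0, 0, 0]], [[0.046, 0.022, 0.21], [0, 0, 0]], [[0.046, 0.022, 0.25], [0, 0, 0]], [[0.046, 0.022, 0.262], [0, 0, 0]], [[0.046, 0.022, 0.262], [0, 0, 0]], [[0.046, 0.022, 0.262], [0, 0, 0]]]}}

```text
clock: 79.45
tcp_pos: [0.5617, 0.0442, 0.0787]
orientation: [-0.195, 3.135, 0.0]
contact_force: [-0.8, -0.0, -0.2]
grip_width: 0.0553
gripper_force: 0.0
```

Request:
{"method": "servo_tool", "body": {"commands": [[[0, 0, 0], [0, 0, 0]], [[0, 0, 0], [0, 0, 0]], [[0, 0, 0], [0, 0, 0]], [[0, 0, 0], [0, 0, 0]], [[0, 0, 0], [0, 0, 0]]], "claw": 1}}

```text
clock: 79.95
tcp_pos: [0.5618, 0.0441, 0.0791]
orientation: [-0.194, 3.134, -0.0]
contact_force: [-1.0, 0.2, 5.5]
grip_width: 0.0449
gripper_force: 25.9
```

Request:
{"method": "servo_tool", "body": {"commands": [[[0, 0, -0.02], [0, 0, 0]], [[0, 0, -0.06], [0, 0, 0]], [[0, 0, -0.13], [0, 0, 0]], [[0, 0, -0.22], [0, 0, 0]], [[0, 0, -0.25], [0, 0, 0]], [[0, 0, -0.25], [0, 0, 0]], [[0, 0, -0.25], [0, 0, 0]], [[0, 0, -0.25], [0, 0, 0]]]}}

```text
clock: 80.75
tcp_pos: [0.5607, 0.0436, 0.14]
orientation: [0.194, -3.134, 0.0]
contact_force: [-0.7, 0.0, -0.0]
grip_width: 0.0453
gripper_force: 25.9
```

```bash
python3 - <<'E'
from loc import *
move([.4960,-.3148,.11],106.6)
E
```

```text
tcp [0.5607 0.0436 0.14  ] yaw 97.1 q7 0.96 t 80.8 shift [ 0.4337 -1.3907  0.1208] turn [-0.     -0.0009 -0.1056]
```

Request:
{"method": "servo_tool", "body": {"commands": [[[0.02, -0.05, 0], [0, 0, -0.01]], [[0.05, -0.15, 0], [0, 0, -0.02]], [[0.1, -0.3, 0], [0, 0, -0.04]], [[0.15, -0.45, 0], [0, 0, -0.06]], [[0.2, -0.6, 0], [0, 0, -0.08]], [[0.25, -0.75, 0], [0, 0, -0.1]], [[0.3, -0.88, 0], [0, 0, -0.106]], [[0.34, -1, 0], [0, 0, -0.106]]]}}

```text
clock: 81.55
tcp_pos: [0.5065, -0.2166, 0.1398]
orientation: [0.453, -3.107, -0.001]
contact_force: [0.6, 0.3, -0.9]
grip_width: 0.045
gripper_force: 25.9
```

Request:
{"method": "servo_tool", "body": {"commands": [[[0.03, -0.13, 0], [0, 0, 0]], [[0.04, -0.25, 0], [0, 0, 0]], [[0.04, -0.35, 0.03], [0, 0, 0]], [[0.04, -0.39, 0.06], [0, 0, 0]], [[0.04, -0.39, 0.11], [0, 0, 0]], [[0.04, -0.39, 0.12], [0, 0, 0]], [[0.04, -0.39, 0.12], [0, 0, 0]], [[0.04, -0.39, 0.12], [0, 0, 0]], [[0.04, -0.39, 0.12], [0, 0, 0]]]}}

```text
clock: 82.45
tcp_pos: [0.5265, -0.3101, 0.1114]
orientation: [-0.457, 3.108, -0.001]
contact_force: [0.8, 0.2, -0.2]
grip_width: 0.0452
gripper_force: 25.9
```

```bash
python3 - <<'E'
from loc import *
move([.4962,-.3147,.0560],106.6)
E
```

```text
tcp [ 0.5265 -0.3101  0.1114] yaw 106.7 q7 1.71 t 82.5 shift [0.1216 0.0176 0.2216] turn [-0.0004  0.0004  0.0013]
```

Request:
{"method": "servo_tool", "body": {"commands": [[[0.06, 0.01, 0], [0, 0, 0]], [[0.11, 0.018, 0], [0, 0, 0]], [[0.122, 0.018, 0.03], [0, 0, 0]], [[0.122, 0.018, 0.1], [0, 0, 0]], [[0.122, 0.018, 0.16], [0, 0, 0]], [[0.122, 0.018, 0.2], [0, 0, 0]], [[0.122, 0.018, 0.22], [0, 0, 0]], [[0.122, 0.018, 0.22], [0, 0, 0]], [[0.122, 0.018, 0.22], [0, 0, 0]], [[0.122, 0.018, 0.22], [0, 0, 0]]]}}

```text
clock: 83.45
tcp_pos: [0.4962, -0.3154, 0.0564]
orientation: [-0.455, 3.108, -0.001]
contact_force: [-0.2, 0.1, -1.1]
grip_width: 0.0451
gripper_force: 25.9
```

```bash
python3 - <<'E'
from loc import *
move([.4962,-.3147,.0521],106.6)
E
```

```text
tcp [ 0.4962 -0.3154  0.0564] yaw 106.6 q7 1.67 t 83.5 shift [-0.0006  0.0026  0.017 ] turn [-0.0004  0.0005  0.0005]
```

Request:
{"method": "servo_tool", "body": {"commands": [[[0, 0.003, 0.006], [0, 0, 0]], [[0, 0.003, 0.012], [0, 0, 0]], [[0, 0.003, 0.016], [0, 0, 0]], [[0, 0.003, 0.017], [0, 0, 0]], [[0, 0.003, 0.017], [0, 0, 0]]]}}

```text
clock: 83.95
tcp_pos: [0.4954, -0.3147, 0.0521]
orientation: [0.454, -3.108, 0.001]
contact_force: [-2.0, 0.6, 4.9]
grip_width: 0.045
gripper_force: 26.4
```

Request:
{"method": "servo_tool", "body": {"commands": [[[0, 0, 0], [0, 0, 0]], [[0, 0, 0], [0, 0, 0]], [[0, 0, 0], [0, 0, 0]], [[0, 0, 0], [0, 0, 0]], [[0, 0, -0.06], [0, 0, 0]], [[0, 0, -0.2], [0, 0, 0]], [[0, 0, -0.35], [0, 0, 0]], [[0, -0.1, -0.5], [0, 0, 0]], [[0, -0.25, -0.6], [0, 0, 0]], [[0, -0.4, -0.6], [0, 0, 0]], [[0, -0.55, -0.6], [0, 0, 0]], [[0, -0.7, -0.6], [0, 0, 0]], [[0, -0.7, -0.6], [0, 0, 0]], [[0, -0.7, -0.6], [0, 0, 0]]], "claw": 0.35}}

```text
clock: 85.35
tcp_pos: [0.5455, -0.4825, 0.2021]
orientation: [-0.453, 3.108, 0.001]
contact_force: [0.5, -0.4, 0.3]
grip_width: 0.0557
gripper_force: 0.0
```

```bash
python3 - <<'E'
from loc import *
plates(.040,.497,-.3145); gauge(.474,.33); print(bar()); save('scene','s5',(80,120,480,420),2); print(r.get_obs()['tcp_pos'])
E
```

```text
top red [(np.int32(39), 469.8, -320.7, 13.2, 12.2, 43.3)] yel [(np.int32(37), 517.4, -305.4, 13.1, 12.7, -2.3)] top [(np.int32(916), 493.3, -311.6, 89.6, 47.1, 16.6)]
scene red [(np.int32(36), 468.6, -321.9, 13.3, 12.9, -30.8)] yel [(np.int32(39), 516.4, -306.3, 13.2, 12.2, 47.6)] top [(np.int32(1008), 495.4, -315.6, 95.3, 50.3, 16.2)]
top gauge top [(np.int32(227), 509.3, 344.9, 34.0, 32.5, 46.1)]
scene gauge top [(np.int32(109), 512.7, 339.0, 35.8, 33.8, -43.1)]
[('top', np.int64(441), array([0.0317, 0.0497]), np.float64(1.56)), ('scene', np.int64(467), array([0.0312, 0.0489]), np.float64(1.572))]
[ 0.54557066 -0.48156851  0.20196245]
```

View pics/s5.png

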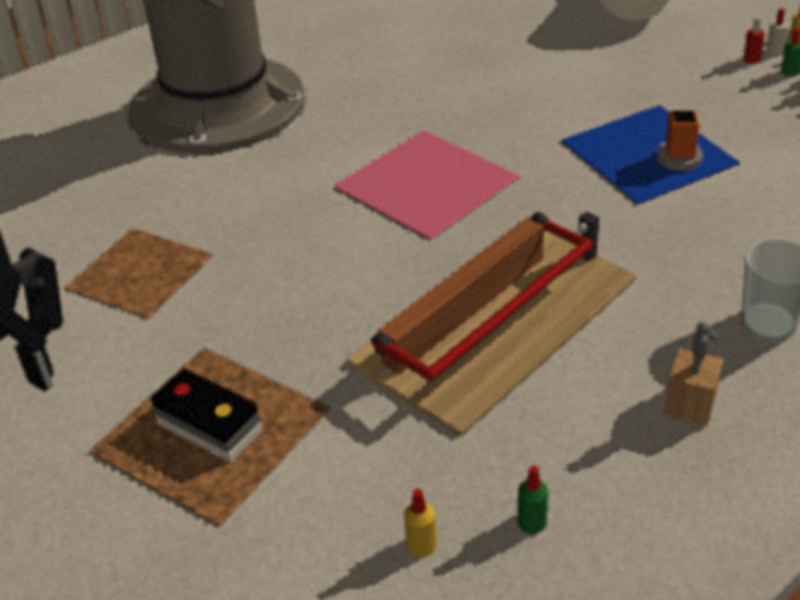

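```bash
python3 - <<'E'
from loc import *
move([.5093,.3455,.20],46.1)
E
```

```text
tcp [ 0.5456 -0.4816  0.202 ] yaw 106.7 q7 2.04 t 85.7 shift [-0.812   3.2104  0.007 ] turn [-2.000e-04 -0.000e+00  6.734e-01]
```

Request:
{"method": "servo_tool", "body": {"commands": [[[-0.05, 0.17, 0], [0, 0, 0]], [[-0.1, 0.35, 0], [0, 0, 0]], [[-0.15, 0.53, 0], [0, 0, 0]], [[-0.2, 0.71, 0], [0, 0, 0]], [[-0.25, 0.87, 0], [0, 0, 0]], [[-0.26, 1, 0], [0, 0, 0]]], "claw": 0}}

```text
clock: 86.3
tcp_pos: [0.5365, -0.2204, 0.2022]
orientation: [-0.46, 3.107, 0.0]
contact_force: [0.4, -0.2, 0.7]
grip_width: 0.0852
gripper_force: 0.0
```

Request:
{"method": "servo_tool", "body": {"commands": [[[-0.05, 0.17, 0], [0, 0, 0]], [[-0.1, 0.35, 0], [0, 0, 0]], [[-0.15, 0.53, 0], [0, 0, 0]], [[-0.2, 0.71, 0], [0, 0, 0]], [[-0.25, 0.87, 0], [0, 0, 0]], [[-0.26, 1, 0], [0, 0, 0]]]}}

```text
clock: 86.9
tcp_pos: [0.5268, 0.0373, 0.2022]
orientation: [-0.459, 3.106, 0.001]
contact_force: [0.4, -0.3, -0.3]
grip_width: 0.0852
gripper_force: 0.0
```

Request:
{"method": "servo_tool", "body": {"commands": [[[-0.05, 0.17, 0], [0, 0, 0.07]], [[-0.1, 0.35, 0], [0, 0, 0.15]], [[-0.15, 0.53, 0], [0, 0, 0.23]], [[-0.2, 0.71, 0], [0, 0, 0.31]], [[-0.25, 0.87, 0], [0, 0, 0.39]], [[-0.26, 1, 0], [0, 0, 0.47]], [[-0.26, 1, 0], [0, 0, 0.55]], [[-0.26, 1, 0], [0, 0, 0.63]], [[-0.26, 1, 0], [0, 0, 0.673]], [[-0.26, 1, 0], [0, 0, 0.673]], [[-0.26, 1, 0], [0, 0, 0.673]]]}}

```text
clock: 88.0
tcp_pos: [0.5174, 0.2922, 0.2017]
orientation: [1.172, 2.915, -0.0]
contact_force: [0.0, 0.0, 0.2]
grip_width: 0.0854
gripper_force: 0.0
```

```bash
python3 - <<'E'
from loc import *
move([.5093,.3455,.0485],46.1)
E
```

```text
tcp [0.5174 0.2922 0.2017] yaw 46.2 q7 -0.19 t 88.0 shift [0.1712 0.1315 0.6128] turn [0.     0.0002 0.0012]
```

Request:
{"method": "servo_tool", "body": {"commands": [[[0.1, 0.08, 0.03], [0, 0, 0]], [[0.17, 0.13, 0.1], [0, 0, 0]], [[0.171, 0.1315, 0.2], [0, 0, 0]], [[0.171, 0.1315, 0.33], [0, 0, 0]], [[0.171, 0.1315, 0.45], [0, 0, 0]], [[0.171, 0.1315, 0.55], [0, 0, 0]], [[0.171, 0.1315, 0.6], [0, 0, 0]], [[0.171, 0.1315, 0.613], [0, 0, 0]], [[0.171, 0.1315, 0.613], [0, 0, 0]], [[0.171, 0.1315, 0.613], [0, 0, 0]]]}}

```text
clock: 89.0
tcp_pos: [0.5103, 0.3462, 0.0497]
orientation: [1.174, 2.913, 0.003]
contact_force: [0.4, 1.0, 0.0]
grip_width: 0.0852
gripper_force: 0.0
```

Request:
{"method": "servo_tool", "body": {"commands": [[[0, 0, 0], [0, 0, 0]], [[0, 0, 0], [0, 0, 0]], [[0, 0, 0], [0, 0, 0]], [[0, 0, 0], [0, 0, 0]], [[0, 0, 0], [0, 0, 0]], [[0, 0, 0], [0, 0, 0]], [[0, 0, 0], [0, 0, 0]], [[0, 0, -0.02], [0, 0, 0]], [[0, 0, -0.06], [0, 0, 0]], [[0, 0, -0.06], [0, 0, 0]], [[0, 0, -0.06], [0, 0, 0]]], "claw": 1, "squeeze": 35}}

```text
clock: 90.1
tcp_pos: [0.5097, 0.3455, 0.0635]
orientation: [1.175, 2.913, 0.0]
contact_force: [-0.0, -0.2, -1.1]
grip_width: 0.0339
gripper_force: 39.5
```

```bash
python3 - <<'E'
from loc import *
move([.4742,.3315,.065],46.1)
E
```

```text
tcp [0.5097 0.3455 0.0635] yaw 46.1 q7 -0.39 t 90.1 shift [ 0.0636 -0.1388 -0.006 ] turn [ 0.0002  0.0001 -0.0003]
```

Request:
{"method": "servo_tool", "body": {"commands": [[[0.02, -0.04, 0], [0, 0, 0]], [[0.045, -0.1, 0], [0, 0, 0]], [[0.064, -0.139, 0], [0, 0, 0]], [[0.064, -0.139, 0], [0, 0, 0]], [[0.064, -0.139, 0], [0, 0, 0]], [[0.064, -0.139, 0.02], [0, 0, 0]], [[0.064, -0.139, 0.04], [0, 0, 0]], [[0.064, -0.139, 0.052], [0, 0, 0]], [[0.064, -0.139, 0.058], [0, 0, 0]], [[0.064, -0.139, 0.058], [0, 0, 0]], [[0.064, -0.139, 0.058], [0, 0, 0]]]}}

```text
clock: 91.2
tcp_pos: [0.4742, 0.3315, 0.0487]
orientation: [1.175, 2.913, -0.0]
contact_force: [-0.0, -0.4, -1.2]
grip_width: 0.0335
gripper_force: 39.6
```

Request:
{"method": "servo_tool", "body": {"commands": [[[0, 0, 0], [0, 0, 0]], [[0, 0, 0], [0, 0, 0]], [[0, 0, 0], [0, 0, 0]], [[0, 0, 0], [0, 0, 0]], [[0, 0, 0], [0, 0, 0]], [[0, 0, -0.05], [0, 0, 0]], [[0, 0, -0.15], [0, 0, 0]], [[0, 0, -0.3], [0, 0, 0]], [[0, 0, -0.45], [0, 0, 0]], [[-0.15, -0.15, -0.55], [0, 0, 0]], [[-0.28, -0.28, -0.6], [0, 0, 0]], [[-0.4, -0.4, -0.6], [0, 0, 0]], [[-0.4, -0.4, -0.6], [0, 0, 0]], [[-0.4, -0.4, -0.6], [0, 0, 0]]], "claw": 0}}

```text
clock: 92.6
tcp_pos: [0.4771, 0.1888, 0.1996]
orientation: [1.179, 2.91, 0.0]
contact_force: [0.4, 0.4, -0.0]
grip_width: 0.0853
gripper_force: 0.0
```

```bash
python3 - <<'E'
from loc import *
plates(.040,.497,-.3145); gauge(.474,.33); print(bar()); save('scene','s6',(80,120,480,420),2)
E
```

```text
top red [(np.int32(42), 470.2, -320.2, 13.0, 12.6, -2.4)] yel [(np.int32(38), 517.4, -305.4, 13.1, 12.7, -2.3)] top [(np.int32(921), 493.3, -311.4, 89.7, 47.5, 16.8)]
scene red [(np.int32(38), 468.6, -321.9, 13.7, 12.7, 47.5)] yel [(np.int32(39), 516.3, -306.5, 13.7, 12.2, 47.6)] top [(np.int32(994), 495.6, -315.6, 95.6, 50.6, 16.3)]
top gauge top []
scene gauge top [(np.int32(104), 476.5, 326.8, 36.5, 30.7, -43.1)]
[('top', np.int64(440), array([0.0321, 0.0494]), np.float64(1.564)), ('scene', np.int64(467), array([0.0312, 0.0489]), np.float64(1.572))]
```

View pics/s6.png

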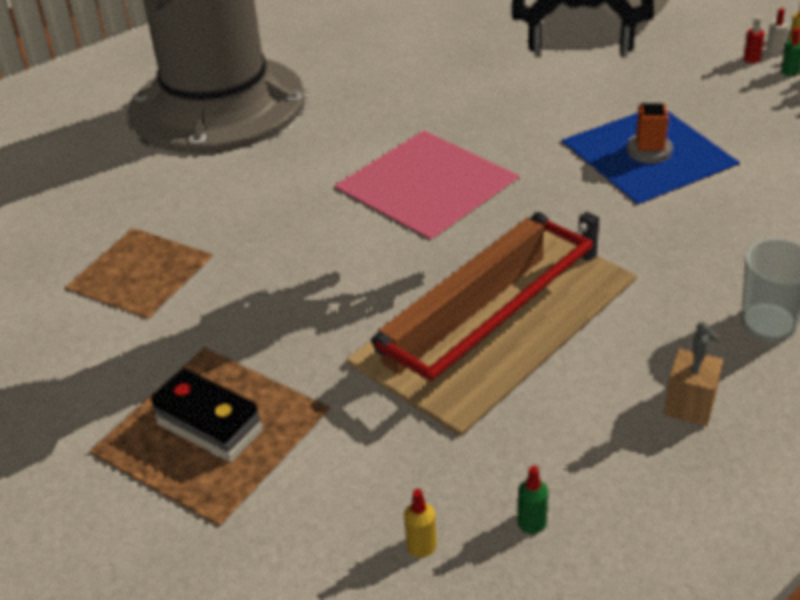

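The gauge is standing in the middle of its mat at (650,140) and the pile is neat on the cork pad at (207,412). The brace is down and the bystanders have not moved.

```bash
python3 -c "
from bench import r
print(r.hand_in())"
```

```text
the job is handed in; nothing more can be done
None
```

The job is done and handed in, but no verdict came back: the brace is seated, all six dots were pressed in the asked order, the gauge is back on its mat (re-centred after it was knocked aside), and the plates are piled dots up about 3–4 mm off the middle of the cork pad.

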